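# Fill and lock the bolt issue case

## Robot

A 7-joint arm with a two-finger parallel gripper is mounted at the origin on the work surface. World frame = base frame: x ahead of the robot, y to its left, z up, the work surface at z = 0. Lengths are in m, angles in rad, forces in N, time in s.
With the tool pointing down it reaches from about 0.425 to 0.925 m from the base axis. Payload 6.8 kg.
Tool frame: the origin (TCP) lies midway between the tips of the shut fingers; the grasp point (between the pads) lies 19 mm behind it (bot.pinch_z is the distance from the TCP to the grasp point, in m); x points along the fingers, y is the direction in which the jaws open and shut, and the axes are right-handed (so a half turn about x gives the same grasp; the last joint's range is limited). The gripper opens to 85 mm and grips with 20 to 120 N. Pads are 22 mm wide; open, the fingers measure 114 mm over their backs; the gripper's body (76 mm by 85 mm) begins 54 mm behind the grasp point. The pads swing forward as they close: fully open they stand 13 mm farther back than shut.
Start: joints at [-1.364, 0.477, 0.022, 1.555, -0.011, 1.109, -0.083], TCP at [0.209, 0.642, 0.211] pointing down, gripper open.
Joint ranges: [-2.96, 2.96], [-0.34, 2.1], [-1.41, 1.46], [0.24, 2.44], [-1.37, 4.51], [0.17, 1.92], [-2.96, 2.96]. Speed limits (rad/s): [2.39, 2.39, 3.14, 3.14, 3.14, 3.14, 3.14].

## Interface

Orientations are given as a unit quaternion [w, x, y, z].
In Python, from station import bot gives the robot as it stands. The module is installed in compiled form; this text tells all that it offers.
- The arm moves only by the tool step_arm, never from a script. Its argument "plan" is a list of rows, each a list of 6 numbers: the shift along the tool's x, y, z in units of 40 mm (1.0 is 40 mm), then the turn, a rotation vector about the tool's x, y, z in units of 360 degrees (1.0 is 360 degrees). In form: [[dx, dy, dz, ax, ay, az], ...]. A call has 1 to 8 rows; each row shifts and turns the commanded pose from where the row before left it, along the tool's axes as they then stand; what a row does not reach is not made up. A row lasts 1/8 s, in which the tool goes at most 62.5 mm and 10.7 degrees, less where a joint would pass 70% of its speed; a pose out of reach is approached as far as the arm can. A call with a number of a shift or a turn outside -1 to 1 is refused whole. A call with a gripper value outside its range is refused whole. "fingers" is the closure, from -1 (fully open) to 1 (shut), set as the call begins (left out, the last holds). The fingers move at their own pace and stop on an object; "force" is the grip in N (left out, the last holds). Time passes only in rows, so rows that do not move let the fingers close. It gives the time, the measured TCP pose, the force and the opening at its end, in the units of the state.
- bot.get_obs(): the state, without advancing time (a new reading comes with each control period).
- bot.read_camera(name): name is "scene" or "side" or "wrist"; returns (picture, depth): 400x640x3 uint8, red, green, blue; 400x640 float32, m along the optical axis (not along the pixel's ray), 0 where there is no reading.
- bot.camera_model(name): a dict with "mtx" (3x3 intrinsics, pixels), "k1" (the pictures are not rectified: a ray, as slopes to the right and down, at radius r is drawn at 1 + k1 r^2 times it, then the intrinsics apply), "origin" and "rotation" of the camera in the world; the wrist camera has in their place "T_tool_cam" (4x4, takes a point from camera to tool coordinates, whose origin is the TCP and whose axes are the tool frame's). Camera axes: x right, y up, looking along -z (the intrinsics and any distortion apply to the point x, -y, -z); pixel columns grow to the right and rows downward; lengths in m; the calibration is good to about 2 mm. A picture is of the moment at which its call begins: read the wrist's pose just before it. camera_model takes no time and is no camera call.
- bot.hand_in(): hands the job in, once; it reports no verdict.
The state is a dict: "t": time; "q": joint angles; "joint_vel": joint speeds; "joint_torque": joint torques, N m; "eef_pos": TCP position; "tool_rot": TCP orientation; "contact_force": force on the tool from outside, world axes, zero at the start; "torque": the same for the moment, N m; "gripper_width": opening from 0.0 (shut) to 1.0 (fully open).
Only numpy, scipy, OpenCV 4.12 (cv2) and the standard library are available. Lean on these libraries where they do the work, as an engineer would, in place of code of your own. Each camera call takes 0.05 s, during which the arm holds its last target.

## Task

Fill the bolt case: first slide the shutter by its red grip fully to its stop over the black bay and put every gold bolt on the bench into the yellow-floored gold bay, lying flat on its floor. Then slide the shutter fully back to its stop over the gold bay, put every black bolt into the black-floored bay in the same way, and take the yellow lock plate from its blue stand and push it upright and fully home into the slot in the middle of the case so that the shutter is locked there. Leave the bottle, tools, mug, bowl and tape measure where they are.

Things in the scene. Friction and masses are not known exactly. Their poses are not given: they have to be found in the camera images.
- case: Fixed grey steel case, open on top: 230 (x) by 266 (y) by 55 mm high; origin under its centre, z up. Two bays parted by a 24 mm divider: yellow-floored gold bay at -y, black-floored black bay at +y, each 220 (x) by 116 (y) by 50 mm deep; floor and outer walls 5 mm. Guides and end stops round the rim reach 65 mm. A shutter slides along y on the rim and covers one bay at a time.
- gold_bay (a point): centre of the inner floor of the gold bay (yellow floor, yellow front label), axes as the case: 70 mm to -y of the case's origin, 5 mm above the bench
- black_bay (a point): centre of the inner floor of the black bay (black floor, black front label), axes as the case: 70 mm to +y of the case's origin
- shutter (a joint): position of the shutter (m) along the case's +y: 0 = end stop over the gold bay (black bay open), 0.140 = end stop over the black bay (gold bay open). Slides with 3 N of friction and stays where it is left; starts in between, half over both bays.
- shutter_grip (a point): middle of the shutter's red grip bar: 60 (x) by 22 (y) by 32 mm high, on a 5 mm aluminium plate (228 x 120 mm, top 62 mm above the bench). The point is 78 mm above the bench, the bar's top 94 mm; axes as the case. Pinch it across its 22 mm from above and push along the case's y.
- lock_slot (a point): centre of the mouth of the lock slot in the top of the divider, at the case's centre, 55 mm above the bench, axes as the case: slot 76 mm long (x), 8 mm wide (y), 35 mm deep. Free whenever the shutter is at either end stop; a plate in it blocks the shutter.
- stand: blue plastic stand, fixed: foot 130 (x) by 40 (y) by 4 mm, body 100 by 35 by 36 mm high with a slot along x, 76 mm long, 7 mm wide, 32 mm deep, in which the lock plate stands at first. Origin at the centre of its underside.
- plate: lock plate: flat yellow steel blade 70 wide (x), 4 thick (y), 62 mm high, with a black grip on top, 50 (x) by 16 (y) by 30 mm high (60 to 90 mm above the tip). 0.14 kg. Origin at the middle of its lower edge, z up, x along its width. First stands in the stand, tip 4 mm above the bench; fully home in the case's slot the origin is 35 mm below the slot's mouth. Either way round will do.
- gold1: gold (yellow-plated) hex bolt with a nut run on, one rigid piece: 90 mm long, head and nut 30 mm across flats, round shank 20 mm thick; 0.28 kg. Origin on the axis at mid length (15 mm above what it lies on); x along the bolt towards the nut (head at x -45 to -31, nut 23 to 39, bare shank -31 to 23 mm). Lies on the bench at first; may be absent (None).
- gold2: gold (yellow-plated) hex bolt with a nut run on, one rigid piece: 90 mm long, head and nut 30 mm across flats, round shank 20 mm thick; 0.28 kg. Origin on the axis at mid length (15 mm above what it lies on); x along the bolt towards the nut (head at x -45 to -31, nut 23 to 39, bare shank -31 to 23 mm). Lies on the bench at first; may be absent (None).
- gold3: gold (yellow-plated) hex bolt with a nut run on, one rigid piece: 90 mm long, head and nut 30 mm across flats, round shank 20 mm thick; 0.28 kg. Origin on the axis at mid length (15 mm above what it lies on); x along the bolt towards the nut (head at x -45 to -31, nut 23 to 39, bare shank -31 to 23 mm). Lies on the bench at first; may be absent (None).
- black1: black hex bolt with a nut run on, one rigid piece: 90 mm long, head and nut 30 mm across flats, round shank 20 mm thick; 0.28 kg. Origin on the axis at mid length (15 mm above what it lies on); x along the bolt towards the nut (head at x -45 to -31, nut 23 to 39, bare shank -31 to 23 mm). Lies on the bench at first; may be absent (None).
- black2: black hex bolt with a nut run on, one rigid piece: 90 mm long, head and nut 30 mm across flats, round shank 20 mm thick; 0.28 kg. Origin on the axis at mid length (15 mm above what it lies on); x along the bolt towards the nut (head at x -45 to -31, nut 23 to 39, bare shank -31 to 23 mm). Lies on the bench at first; may be absent (None).
- black3: black hex bolt with a nut run on, one rigid piece: 90 mm long, head and nut 30 mm across flats, round shank 20 mm thick; 0.28 kg. Origin on the axis at mid length (15 mm above what it lies on); x along the bolt towards the nut (head at x -45 to -31, nut 23 to 39, bare shank -31 to 23 mm). Lies on the bench at first; may be absent (None).
- oil: green oil bottle, 60 mm across, 160 mm high, origin under its centre; leave alone
- wrench: steel wrench lying flat, 200 mm long along x; leave alone
- driver: screwdriver lying, 200 mm long along x; leave alone
- mug: white mug, 80 mm across, 90 mm high, origin under its centre; leave alone
- washers: steel bowl, 90 mm across, 45 mm high, origin under its centre; leave alone
- tape: yellow tape-measure case, 70 x 35 x 60 mm high, origin under its centre; leave alone
There are look-alikes about, which are no part of the job. Several things have the shape of the plate; the one meant has the colours described above. Leave any white look-alike of the black1 alone.

How it is judged:
By the outcome, as a careful person would: the job done as asked, in the order asked, and still so for the second after the job is handed in, with the robot touching nothing.
Of gold1, gold2, gold3 only 2 to 3 are there at a start; the rules pass over those that are not, and their reading is None.
Of black1, black2, black3 only 2 to 3 are there at a start; the rules pass over those that are not, and their reading is None.
At some moment in a run one of gold1, gold2, gold3, black1, black2, black3 may be knocked a few centimetres aside while the robot is not near it.
It also fails if it takes over 210 s, if anything falls off the work surface, if the arm or the gripper's body presses on something with over 40 N, if the wrist force passes 120 N, or if a joint passes its speed limit or range.

## Working session

There is one attempt and no reset: what is moved stays moved. The work goes in short steps, Python scripts to look and compute and a tool call to move; the robot and the scene stay as the last step left them, time stands still between calls to the robot, and variables do not carry over. Pictures are saved under pics/ and viewed, and the job is handed in when it is done.

Besides the shell and the picture viewer there is one more tool, called after "Request:" by a JSON object that holds its "api" and its "payload". step_arm: Moves the arm, as the interface text tells. Shifts and turns lie within -1 to 1; 1 stands for 40 mm of shift or 360 degrees of turn. Its arguments: {"type":"object","properties":{"plan":{"type":"array"},"fingers":{"type":"number"},"force":{"type":"number"}},"required":["plan"]}

```bash
mkdir -p pics; ls; cat > h.py <<'E'
import numpy as np,cv2
from station import bot
E
python3 - <<'E'
from h import *
import json
o=bot.get_obs(); print({k:np.round(v,3).tolist() for k,v in o.items()})
print(bot.pinch_z)
for n in ["scene","side","wrist"]:
    m=bot.camera_model(n); print(n,{k:np.round(v,4).tolist() for k,v in m.items()})
    p,d=bot.read_camera(n)
    cv2.imwrite(f"pics/{n}0.png",p[:,:,::-1]); np.save(f"{n}0_d.npy",d)
E
```

```text
pics
{'t': 0.0, 'q': [-1.364, 0.478, 0.022, 1.556, -0.011, 1.109, -0.083], 'joint_vel': [-0.001, -0.0, 0.001, 0.001, 0.001, 0.0, -0.001], 'joint_torque': [-0.0, -59.643, 1.608, -28.12, 0.012, 0.009, -0.0], 'eef_pos': [0.209, 0.641, 0.21], 'tool_rot': [0.698, 0.11, 0.698, -0.111], 'contact_force': [0.066, -0.579, -0.191], 'torque': [0.011, 0.019, -0.048], 'gripper_width': 0.995}
0.0187
scene {'mtx': [[440.0661, 0.0, 318.7312], [0.0, 440.0661, 197.954], [0.0, 0.0, 1.0]], 'k1': -0.0513, 'origin': [1.3069, -0.547, 0.7211], 'rotation': [0.7883, 0.4108, 0.2176, 0.4032]}
side {'mtx': [[433.0783, 0.0, 322.2296], [0.0, 433.0783, 197.4059], [0.0, 0.0, 1.0]], 'k1': 0.0243, 'origin': [0.0809, -0.5815, 0.9866], 'rotation': [0.891, 0.3145, -0.1006, -0.3116]}
wrist {'mtx': [[327.2407, 0.0, 317.6097], [0.0, 327.2407, 196.4355], [0.0, 0.0, 1.0]], 'k1': -0.0305, 'T_tool_cam': [[0.001, 0.2878, -0.9577, -0.1632], [1.0, -0.0007, 0.0008, 0.0013], [-0.0005, -0.9577, -0.2878, -0.0746], [0.0, 0.0, 0.0, 1.0]]}
```

View pics/scene0.png

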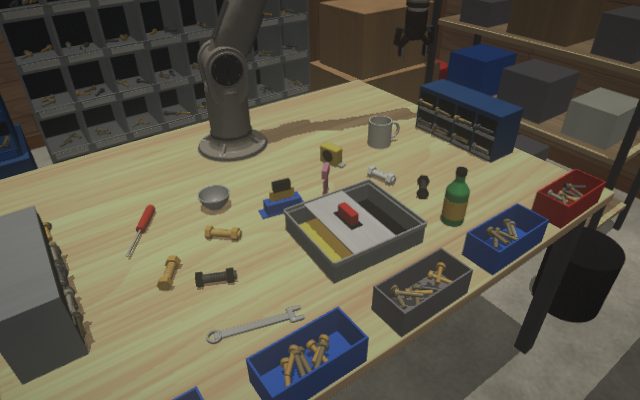

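View pics/side0.png

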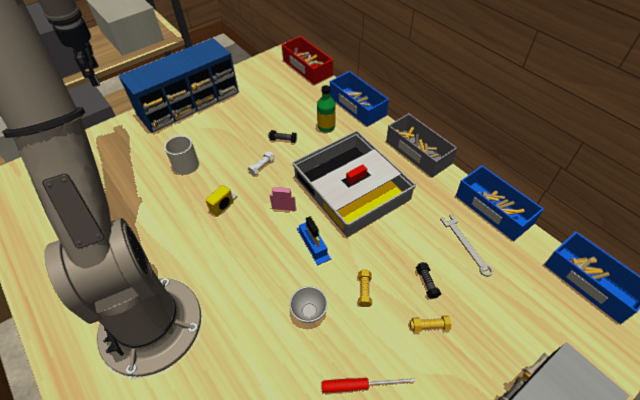

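View pics/wrist0.png

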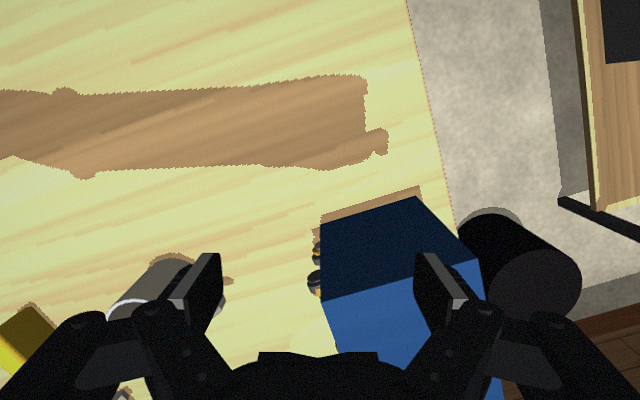

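The scene shows two gold bolts at (222,233) and (169,272), and two black bolts at (215,277) and (423,186). A white look-alike bolt is at (381,175). The plate in its blue stand is at (281,190), with a pink look-alike at (325,175). The case is at (355,225) with the red grip at (348,213). I'll check close crops.

```bash
cat > h.py <<'E'
import numpy as np,cv2
from scipy.spatial.transform import Rotation as R
from station import bot
def Rq(q): return R.from_quat([q[1],q[2],q[3],q[0]])
def cam(n,obs=None):
    m=bot.camera_model(n)
    if n=="wrist":
        T=np.array(m["T_tool_cam"]); o=obs or bot.get_obs(); Rt=Rq(o["tool_rot"]).as_matrix()
        return m["mtx"],m["k1"],Rt@T[:3,:3],Rt@T[:3,3]+np.array(o["eef_pos"])
    return np.array(m["mtx"]),m["k1"],Rq(m["rotation"]).as_matrix(),np.array(m["origin"])
def rays(c,uv):
    K,k1,Rm,o=c; uv=np.atleast_2d(uv).astype(float)
    d=np.stack([(uv[:,0]-K[0][2])/K[0][0],(uv[:,1]-K[1][2])/K[1][1]],1)
    s=d.copy()
    for _ in range(20): s=d/(1+k1*(s**2).sum(1,keepdims=True))
    return np.stack([s[:,0],-s[:,1],-np.ones(len(s))],1)@Rm.T
def plane(c,uv,z):
    r=rays(c,uv); o=c[3]; t=(z-o[2])/r[:,2]; return o+r*t[:,None]
def deproj(c,uv,d):  # d along the axis
    return c[3]+rays(c,uv)*np.atleast_1d(d)[:,None]
def proj(c,P):
    K,k1,Rm,o=c; p=(np.atleast_2d(P)-o)@Rm; s=np.stack([p[:,0]/-p[:,2],-p[:,1]/-p[:,2]],1)
    s=s*(1+k1*(s**2).sum(1,keepdims=True)); return s*[K[0][0],K[1][1]]+[K[0][2],K[1][2]]
def save(n,p,box=None,s=1):
    p=p[:,:,::-1]
    if box: u0,v0,u1,v1=box; p=p[v0:v1,u0:u1]
    if s!=1: p=cv2.resize(p,None,fx=s,fy=s,interpolation=cv2.INTER_CUBIC)
    cv2.imwrite(f"pics/{n}.png",p)
def cloud(n,obs=None):
    c=cam(n,obs); p,d=bot.read_camera(n); v,u=np.mgrid[:400,:640]
    P=deproj(c,np.stack([u.ravel(),v.ravel()],1),d.ravel()).reshape(400,640,3); P[d==0]=np.nan
    return p,P
E
python3 - <<'E'
import cv2,numpy as np
a=cv2.imread("pics/scene0.png");b=cv2.imread("pics/side0.png")
x=cv2.resize(a[140:300,140:440],None,fx=2.6,fy=2.6,interpolation=2)[:,:780]
cv2.imwrite("pics/c1.png",x)
cv2.imwrite("pics/c2.png",cv2.resize(b[110:350,240:500],None,fx=2.4,fy=2.4,interpolation=2))
E
```

```text
(no output)
```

View pics/c1.png

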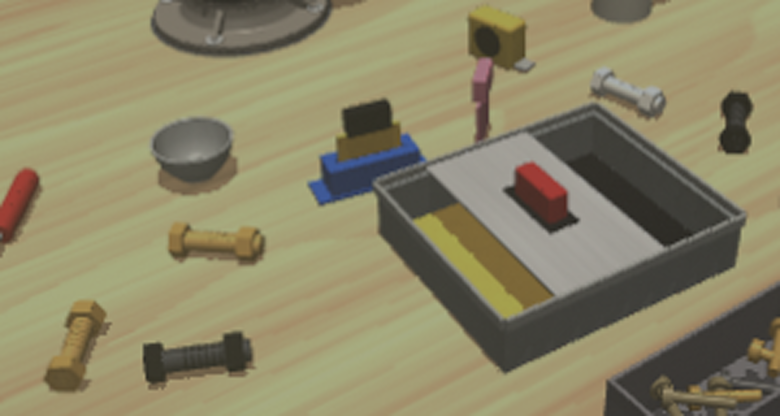

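View pics/c2.png

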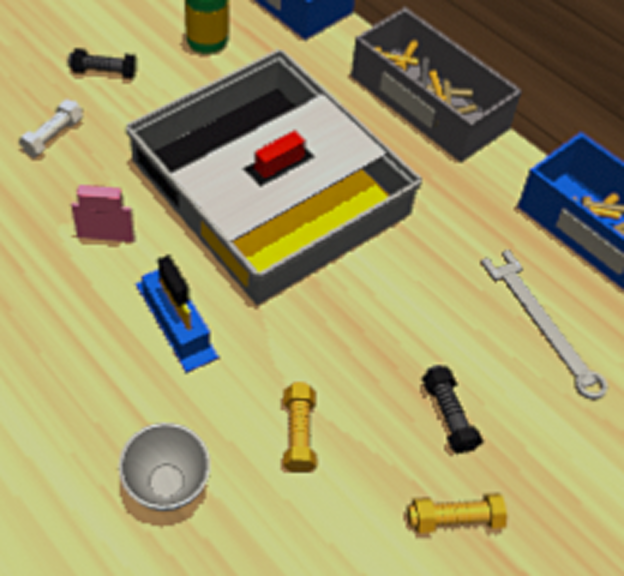

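```bash
cat > meas.py <<'E'
from h import *
def blobs(n,verbose=True):
    p,P=cloud(n); hsv=cv2.cvtColor(p,cv2.COLOR_RGB2HSV); z=P[...,2]
    on=(P[...,0]>.15)&(P[...,0]<1.1)&(abs(P[...,1])<.75)
    H,S,V=[hsv[...,i].astype(int) for i in range(3)]
    out={}
    masks={"bolt/gold":on&(z>.008)&(z<.04)&(H>12)&(H<32)&(S>130),
     "bolt/black":on&(z>.008)&(z<.04)&(V<75)&(S<110),
     "red":on&(z>.05)&(z<.1)&((H<8)|(H>172))&(S>150),
     "blue":on&(z>.02)&(z<.045)&(H>100)&(H<125)&(S>120),
     "case":on&(z>.054)&(z<.072)}
    for k,m in masks.items():
        m=cv2.morphologyEx(m.astype(np.uint8),cv2.MORPH_CLOSE,np.ones((3,3)))
        nl,lab,st,ce=cv2.connectedComponentsWithStats(m)
        for i in range(1,nl):
            if st[i,4]<60: continue
            Q=P[(lab==i)]; Q=Q[np.isfinite(Q).all(1)&on[lab==i]]
            if len(Q)<40: continue
            (c,wh,a)=cv2.minAreaRect((Q[:,:2]*1000).astype(np.float32))
            print(n,k,"px",ce[i].round(),"n",len(Q),"c",np.round(c,1),"wh",np.round(wh),"ang",round(a,1),"z",Q[:,2].min().round(3),Q[:,2].max().round(3))
if __name__=="__main__":
    for n in ["scene","side"]: blobs(n)
E
python3 meas.py
```

```text
scene bolt/gold px [454. 216.] n 95 c [764.8 261. ] wh [50. 19.] ang 44.4 z 0.023 0.04
scene bolt/gold px [325. 239.] n 672 c [615.1 -46.6] wh [ 51. 166.] ang 86.3 z 0.004 0.012
scene bolt/black px [465. 142.] n 798 c [469.5 624.9] wh [358. 123.] ang 19.4 z 0.003 0.044
scene bolt/black px [327. 157.] n 62 c [309.9 184.4] wh [41.  9.] ang 9.7 z 0.01 0.041
scene bolt/black px [423. 186.] n 197 c [604.6 315.3] wh [30. 87.] ang 41.6 z 0.006 0.034
scene bolt/black px [383. 211.] n 1078 c [635.4 124.6] wh [ 62. 202.] ang 86.6 z 0.004 0.043
scene bolt/black px [215. 204.] n 115 c [ 340.8 -216. ] wh [69. 24.] ang 73.6 z 0.011 0.041
scene bolt/black px [303. 216.] n 161 c [524.5 -50.4] wh [ 9. 66.] ang 0.5 z 0.008 0.04
scene bolt/black px [518. 221.] n 166 c [874.4 373.9] wh [49. 44.] ang 71.9 z 0.007 0.042
scene bolt/black px [451. 221.] n 93 c [757.4 261.3] wh [56. 24.] ang 30.0 z 0.008 0.022
scene bolt/black px [354. 254.] n 1331 c [706.3 -37.7] wh [345. 172.] ang 46.2 z 0.007 0.042
scene bolt/black px [485. 235.] n 81 c [867.9 261.1] wh [55. 24.] ang 89.5 z 0.008 0.045
scene bolt/black px
[... 5100 characters left out ...]
58.] ang 55.4 z 0.054 0.073
side case px [422. 139.] n 742 c [899.5  -1.6] wh [204.  96.] ang 89.9 z 0.008 0.075
side case px [354. 178.] n 3533 c [644.3  20.6] wh [278. 243.] ang 86.0 z 0.004 0.098
side case px [177. 145.] n 99 c [307.9 440.9] wh [26. 65.] ang 79.7 z 0.053 0.073
side case px [182. 158.] n 128 c [299.9 391.5] wh [36. 78.] ang 82.2 z 0.051 0.074
side case px [500. 197.] n 966 c [ 898.4 -290.6] wh [ 97. 202.] ang 0.3 z 0.005 0.076
side case px [218. 195.] n 256 c [307.3 197.4] wh [68. 36.] ang 18.2 z 0.05 0.065
side case px [282. 197.] n 80 c [439.4  78.2] wh [15. 68.] ang 46.1 z 0.051 0.075
side case px [599. 271.] n 1213 c [ 900.3 -580. ] wh [ 98. 202.] ang 0.3 z 0.026 0.076
```

```bash
cat > go.py <<'E'
from h import *
import sys
# go.py x y z yaw(deg of tool y axis in world, mod 180)
CASE=np.array([.643,.022]); CY=np.radians(-4.2)
def c2w(x,y): return CASE+np.array([np.cos(CY)*x-np.sin(CY)*y,np.sin(CY)*x+np.cos(CY)*y])
def w2c(p):
    d=np.asarray(p)[...,:2]-CASE; return np.stack([d[...,0]*np.cos(CY)+d[...,1]*np.sin(CY),-d[...,0]*np.sin(CY)+d[...,1]*np.cos(CY)],-1)
def plan(x,y,z,yaw):
    o=bot.get_obs(); M=Rq(o["tool_rot"]).as_matrix(); p=np.array(o["eef_pos"])
    cur=np.degrees(np.arctan2(M[1,1],M[0,1])); best=None
    for k in (-2,-1,0,1,2):
        d=yaw+180*k-cur
        if best is None or abs(d)<abs(best): best=d
    a=np.radians(cur+best); X=np.array([0,0,-1.]);Y=np.array([np.cos(a),np.sin(a),0]);T=np.stack([X,Y,np.cross(X,Y)],1)
    rv=R.from_matrix(M.T@T).as_rotvec()/(2*np.pi)
    s=T.T@(np.array([x,y,z])-p)/.04
    print("t",round(o["t"],2),"pos",p.round(4),"yaw",round(cur,1),"q7",o["q"].round(2) if hasattr(o["q"],'round') else np.round(o["q"],2),"F",np.round(o["contact_force"],1),"w",round(o["gripper_width"],3))
    print(" turn",rv.round(4),"rows>=",int(np.ceil(np.linalg.norm(rv)/.0297)),"then shift(tool units, after turn)",s.round(3), "world delta",(np.array([x,y,z])-p).round(4))
if __name__=="__main__":
    a=[float(v) for v in sys.argv[1:]]; plan(*a)
E
python3 - <<'E'
from go import *
g=np.array([.6405,.001]); print(w2c(g)); plan(*g,.20,85.8)
print(Rq(bot.get_obs()["tool_rot"]).as_matrix().round(2))
E
```

```text
[-0.00095528 -0.0211267 ]
t 0.25 pos [0.2089 0.6416 0.2106] yaw 72.0 q7 [-1.36  0.48  0.02  1.56 -0.01  1.11 -0.08] F [-0.6 -0.6 -0.4] w 1.0
 turn [-0.0384 -0.      0.0001] rows>= 2 then shift(tool units, after turn) [  0.264 -15.181  11.933] world delta [ 0.4316 -0.6406 -0.0106]
[[-0.    0.31  0.95]
 [-0.    0.95 -0.31]
 [-1.   -0.    0.  ]]
```

Request:
{"api": "step_arm", "payload": {"plan": [[0,0,0,-0.0192,0,0],[0,0,0,-0.0192,0,0],[0,-0.9,0.7,0,0,0],[0,-0.9,0.7,0,0,0],[0,-0.9,0.7,0,0,0],[0,-0.9,0.7,0,0,0],[0,-0.9,0.7,0,0,0],[0,-0.9,0.7,0,0,0]], "fingers": -1, "force": 60}}

```text
t: 1.25
eef_pos: [0.3614, 0.4127, 0.2111]
tool_rot: [0.707, 0.026, 0.707, -0.026]
contact_force: [-0.0, 0.1, 0.3]
gripper_width: 1.0
```

```bash
python3 go.py .6405 .001 .2 85.8
```

```text
t 1.25 pos [0.3614 0.4127 0.2111] yaw 85.8 q7 [-1.    0.27  0.04  1.86 -0.01  1.01  0.54] F [-0.   0.1  0.3] w 1.0
 turn [-0.0001  0.     -0.    ] rows>= 1 then shift(tool units, after turn) [ 0.277 -9.755  7.712] world delta [ 0.2791 -0.4117 -0.0111]
```

Request:
{"api": "step_arm", "payload": {"plan": [[0,-0.9,0.7,0,0,0],[0,-0.9,0.7,0,0,0],[0,-0.9,0.7,0,0,0],[0,-0.9,0.7,0,0,0],[0,-0.9,0.7,0,0,0],[0,-0.9,0.7,0,0,0],[0,-0.9,0.7,0,0,0],[0,-0.9,0.7,0,0,0]]}}

```text
t: 2.25
eef_pos: [0.5636, 0.1092, 0.2111]
tool_rot: [0.707, 0.026, 0.707, -0.026]
contact_force: [-0.1, 1.0, 0.0]
gripper_width: 0.997
```

```bash
python3 go.py .6405 .001 .2 85.8
```

```text
t 2.25 pos [0.5636 0.1092 0.2111] yaw 85.8 q7 [-0.49  0.31  0.23  1.82 -0.08  1.02  1.28] F [-0.1  1.   0. ] w 0.997
 turn [-0.  0. -0.] rows>= 1 then shift(tool units, after turn) [ 0.277 -2.558  2.116] world delta [ 0.0769 -0.1082 -0.0111]
```

```bash
python3 - <<'E'
from h import *
p,P=cloud("wrist"); save("w1",p); np.save("w1.npy",P)
hsv=cv2.cvtColor(p,cv2.COLOR_RGB2HSV);H,S,V=[hsv[...,i].astype(int) for i in range(3)]
m=((H<8)|(H>172))&(S>150)&(P[...,2]>.085)&(P[...,2]<.105)
Q=P[m];print(len(Q),cv2.minAreaRect((Q[:,:2]*1000).astype(np.float32)),np.median(Q[:,2]))
m=(P[...,2]>.05)&(P[...,2]<.072)&(P[...,0]<.85)&(P[...,0]>.5)
Q=P[m];print(len(Q),Q.min(0),Q.max(0),cv2.minAreaRect((Q[:,:2]*1000).astype(np.float32)))
E
```

```text
616 ((546.15673828125, -13.755813598632812), (251.30429077148438, 23.17913246154785), 15.899908065795898) 0.09330232255205881
26740 [ 0.51455615 -0.11924517  0.0500007 ] [0.77088541 0.29981359 0.07197817] ((647.682861328125, 94.91792297363281), (420.0609130859375, 239.93307495117188), 85.98212432861328)
```

View pics/w1.png

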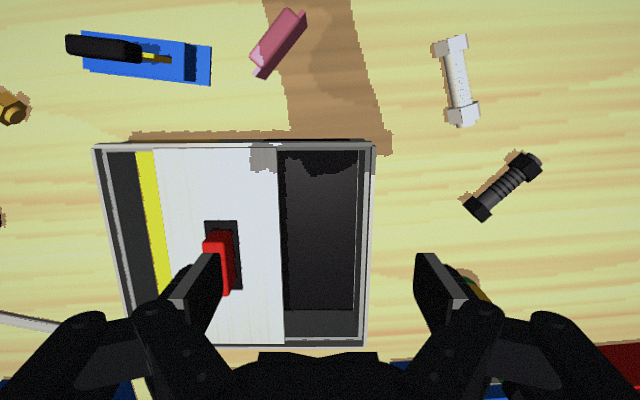

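```bash
python3 - <<'E'
from h import *
P=np.load("w1.npy"); p=cv2.imread("pics/w1.png")[:,:,::-1].copy()
roi=np.zeros((400,640),bool); roi[130:255,85:385]=1
m=roi&(P[...,2]>.056)&(P[...,2]<.075)
Q=P[m]; z=np.histogram(Q[:,2],bins=np.arange(.056,.076,.002)); print(z)
r=cv2.minAreaRect((Q[:,:2]*1000).astype(np.float32)); print(r)
# outer edges: per-axis in frame yaw -4
for deg in (-4.2,):
    a=np.radians(deg); q=Q[:,:2]@np.array([[np.cos(a),-np.sin(a)],[np.sin(a),np.cos(a)]])
    print(np.percentile(q,[.2,1,99,99.8],axis=0))
    # left edge line & right edge line & top edge
    for ax,bx,side in ((0,1,-1),(1,0,-1),(1,0,1)):
        b=np.round(q[:,bx]/.01).astype(int); e=[]
        for k in np.unique(b):
            s=q[b==k]; 
            if len(s)>15: e.append((k*.01,(np.percentile(s[:,ax],1) if side<0 else np.percentile(s[:,ax],99))))
        e=np.array(e)[1:-1]; med=np.median(e[:,1]); e=e[abs(e[:,1]-med)<.006]
        f=np.polyfit(e[:,0],e[:,1],1); print("edge ax",ax,side,"med",med,"slope deg",np.degrees(np.arctan(f[0])),len(e))
hsv=cv2.cvtColor(p,cv2.COLOR_RGB2HSV);H,S,V=[hsv[...,i].astype(int) for i in range(3)]
m=roi&0 | (((H<8)|(H>172))&(S>150))
m=m.astype(bool); m[:, :195]=0; m[:,250:]=0; m[:220]=0; m[310:]=0
m&=(P[...,2]>.088)&(P[...,2]<.1)
q=P[m]; print(len(q), np.median(q[:,2])); print(cv2.minAreaRect((q[:,:2]*1000).astype(np.float32)))
a=np.radians(-4.2); q=q[:,:2]@np.array([[np.cos(a),-np.sin(a)],[np.sin(a),np.cos(a)]]);print(np.percentile(q,[1,50,99],axis=0))
E
```

```text
(array([ 421,  351, 4716, 7546, 2188,  332,   27,   26,   29]), array([0.056, 0.058, 0.06 , 0.062, 0.064, 0.066, 0.068, 0.07 , 0.072,
       0.074]))
((582.8230590820312, 26.89318084716797), (275.2225341796875, 120.24162292480469), 86.04158782958984)
[[ 0.51913451 -0.06695852]
 [ 0.51938827 -0.06557114]
 [ 0.635751    0.20546931]
 [ 0.63734619  0.20665272]]
edge ax 0 -1 med 0.5197551527473606 slope deg -0.3076741181788516 27
edge ax 1 -1 med -0.06563060435778496 slope deg 0.09283474988977415 11
edge ax 1 1 med 0.20564775912433106 slope deg 0.37612806502523094 11
541 0.0934635432436754
((639.7744750976562, 6.539981842041016), (20.798322677612305, 58.23049545288086), 86.78357696533203)
[[0.60881425 0.0431748 ]
 [0.61879148 0.06012231]
 [0.66540393 0.06385726]]
```

```bash
sed -i 's/CASE=.*/CASE=np.array([.6415,.0225]); CY=np.radians(-4.1)/' go.py; python3 go.py .6405 .004 .07 85.9
```

```text
t 2.3 pos [0.5667 0.102  0.2114] yaw 85.4 q7 [-0.48  0.32  0.24  1.81 -0.08  1.02  1.28] F [ 3.5 -4.7  0.9] w 1.0
 turn [-0.0015  0.0005  0.0005] rows>= 1 then shift(tool units, after turn) [ 3.534 -2.311  2.015] world delta [ 0.0738 -0.098  -0.1414]
```

Request:
{"api": "step_arm", "payload": {"plan": [[0,-0.6,0.5,0,0,0],[0,-0.6,0.5,0,0,0],[0,-0.6,0.5,0,0,0],[0.2,-0.5,0.4,0,0,0],[0.6,-0.2,0.2,0,0,0],[0.6,0,0,0,0,0],[0,0,0,0,0,0],[0,0,0,0,0,0]]}}

```text
t: 3.3
eef_pos: [0.6398, 0.0048, 0.1559]
tool_rot: [0.707, 0.026, 0.706, -0.026]
contact_force: [-0.1, -0.1, 0.7]
gripper_width: 0.999
```

```bash
python3 go.py .6405 .004 .07 85.9; python3 - <<'E'
from h import *
p,P=cloud("wrist"); save("w2",p);
p,P=cloud("side"); save("s2",p,(230,60,480,260),3)
E
```

```text
t 3.3 pos [0.6398 0.0048 0.1559] yaw 85.8 q7 [-0.29  0.48  0.26  1.71 -0.14  0.97  1.52] F [-0.1 -0.1  0.7] w 0.999
 turn [-0.0003  0.0002 -0.    ] rows>= 1 then shift(tool units, after turn) [ 2.147 -0.019  0.02 ] world delta [ 0.0007 -0.0008 -0.0859]
```

View pics/w2.png

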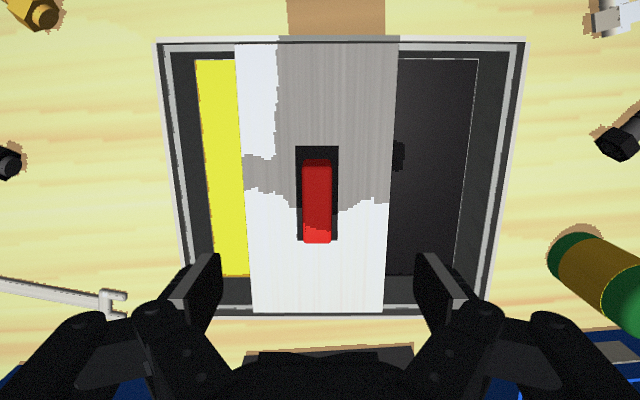

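View pics/s2.png

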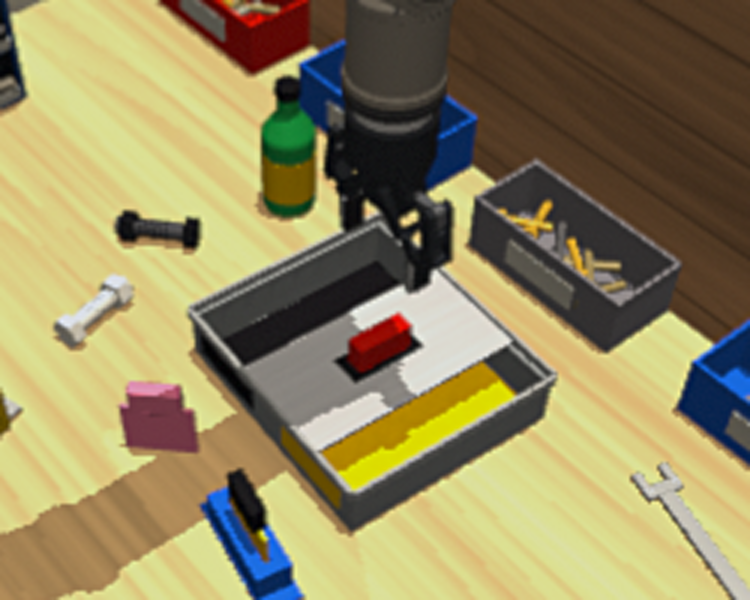

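```bash
cat > case.py <<'E'
from go import *
def case(P,p,roi):
    u0,v0,u1,v1=roi; m=np.zeros((400,640),bool); m[v0:v1,u0:u1]=1
    m2=m&(P[...,2]>.062)&(P[...,2]<.072)
    Q=P[m2][:,:2]; c=w2c(Q); 
    print("rim local pct",np.percentile(c,[.3,1,99,99.7],axis=0).round(4).tolist(), cv2.minAreaRect((Q*1000).astype(np.float32)))
    hsv=cv2.cvtColor(p,cv2.COLOR_RGB2HSV);H,S,V=[hsv[...,i].astype(int) for i in range(3)]
    r=m&((H<8)|(H>172))&(S>150)&(P[...,2]>.088)&(P[...,2]<.1); q=w2c(P[r][:,:2]); 
    if len(q): print("grip local",len(q),np.percentile(q,[1,50,99],axis=0).round(4).tolist())
E
python3 - <<'E'
from case import *
p,P=cloud("wrist"); case(P,p,(150,30,530,260))
# edges by px: top-left outer corner etc on z=.065
c=cam("wrist")
for uv in ((157,41),(526,38),(185,312),(492,300)): print(uv,w2c(plane(c,[uv],.065)[0][:2]).round(4))
E
```

```text
rim local pct [[-0.1185, -0.1362], [-0.118, -0.1355], [0.0578, 0.1367], [0.0595, 0.1375]] ((612.3079833984375, 25.17926025390625), (275.6862487792969, 179.6409912109375), 85.864501953125)
grip local 2314 [[-0.0292, -0.0278], [-0.0022, -0.0171], [0.0282, -0.0064]]
(157, 41) [-0.1147 -0.1318]
(526, 38) [-0.1169  0.1339]
(185, 312) [ 0.1129 -0.1383]
(492, 300) [0.1008 0.1421]
```

Request:
{"api": "step_arm", "payload": {"plan": [[0.4,0,0,0,0,0],[0.5,0,0,0,0,0],[0.5,0,0,0,0,0],[0.4,0,0,0,0,0],[0.25,0,0,0,0,0],[0.1,0,0,0,0,0],[0,0,0,0,0,0]]}}

```text
t: 4.32
eef_pos: [0.6395, 0.0045, 0.0691]
tool_rot: [0.707, 0.026, 0.707, -0.026]
contact_force: [-0.0, 0.0, 0.1]
gripper_width: 0.996
```

Request:
{"api": "step_arm", "payload": {"plan": [[0,0,0,0,0,0],[0,0,0,0,0,0],[0,0,0,0,0,0],[0,0,0,0,0,0],[0,0,0,0,0,0],[0,0,0,0,0,0]], "fingers": 1, "force": 40}}

```text
t: 5.08
eef_pos: [0.6395, 0.0045, 0.0695]
tool_rot: [0.707, 0.026, 0.707, -0.026]
contact_force: [-1.3, -0.2, 5.3]
gripper_width: 0.237
```

```bash
sed -i 's/CASE=.*/CASE=np.array([.6405,.0230]); CY=np.radians(-4.1)/' go.py; python3 - <<'E'
from go import *
plan(*c2w(0,.07),.07,85.9); print(w2c(bot.get_obs()["eef_pos"]))
E
```

```text
t 5.08 pos [0.6395 0.0045 0.0695] yaw 85.8 q7 [-0.27  0.58  0.23  1.77 -0.18  0.81  1.54] F [-1.3 -0.2  5.3] w 0.237
 turn [-0.0003  0.0001 -0.    ] rows>= 1 then shift(tool units, after turn) [-0.014  2.213 -0.007] world delta [0.006  0.0883 0.0005]
[ 0.00028857 -0.01853048]
```

Gripped (20 mm opening). Next I slide it +y by about 88 mm plus a small press.

Request:
{"api": "step_arm", "payload": {"plan": [[0,0.3,0,0,0,0],[0,0.4,0,0,0,0],[0,0.4,0,0,0,0],[0,0.4,0,0,0,0],[0,0.3,0,0,0,0],[0,0.2,0,0,0,0],[0,0.15,0,0,0,0],[0,0.1,0,0,0,0]]}}

```text
t: 6.08
eef_pos: [0.6455, 0.0919, 0.0694]
tool_rot: [0.706, 0.025, 0.707, -0.027]
contact_force: [-4.8, -10.6, 8.7]
gripper_width: 0.238
```

Request:
{"api": "step_arm", "payload": {"plan": [[0,0.05,0,0,0,0],[0,0.05,0,0,0,0],[0,0,0,0,0,0]]}}

```text
t: 6.45
eef_pos: [0.6455, 0.0919, 0.0694]
tool_rot: [0.706, 0.025, 0.707, -0.03]
contact_force: [-5.9, -12.2, 9.6]
gripper_width: 0.239
```

```bash
python3 - <<'E'
from go import *
plan(*c2w(0,.07),.07,85.9); print(w2c(bot.get_obs()["eef_pos"]))
E
```

```text
t 6.45 pos [0.6455 0.0919 0.0694] yaw 85.6 q7 [-0.41  0.6   0.23  1.74 -0.17  0.83  1.4 ] F [ -5.9 -12.2   9.6] w 0.239
 turn [-0.0009 -0.0003  0.0011] rows>= 1 then shift(tool units, after turn) [-0.015  0.023 -0.001] world delta [0.     0.0009 0.0006]
[4.18382507e-05 6.90808474e-02]
```

Request:
{"api": "step_arm", "payload": {"plan": [[0,-0.05,0,0,0,0],[0,0,0,0,0,0],[0,0,0,0,0,0],[0,0,0,0,0,0],[-0.5,0,0,0,0,0],[-0.8,0,0,0,0,0],[-0.8,0,0,0,0,0],[-0.8,0,0,0,0,0]], "fingers": -1}}

```text
t: 7.45
eef_pos: [0.6464, 0.0963, 0.1877]
tool_rot: [0.707, 0.026, 0.706, -0.026]
contact_force: [-0.2, -1.1, 0.4]
gripper_width: 1.002
```

Request:
{"api": "step_arm", "payload": {"plan": [[-0.3,-1,0,0,0,0],[0,-1,-0.4,0,0,0],[0,-1,-0.4,0,0,0],[0,-1,-0.4,0,0,0],[0,-1,-0.4,0,0,0],[0,-1,-0.4,0,0,0],[0,0,0,0,0,0],[0,0,0,0,0,0]]}}

```text
t: 8.45
eef_pos: [0.5493, -0.1367, 0.1981]
tool_rot: [0.707, 0.026, 0.706, -0.026]
contact_force: [-0.1, 0.9, -0.3]
gripper_width: 1.0
```

```bash
python3 - <<'E'
from go import *
plan(.453,-.249,.12,0)
from case import case
p,P=cloud("wrist"); save("w3",p)
p,P=cloud("scene"); save("s3",p); case(P,p,(270,170,440,280))
E
```

```text
t 8.45 pos [ 0.5493 -0.1367  0.1981] yaw 85.8 q7 [-0.14  0.32  0.34  1.85 -0.12  0.99  1.75] F [-0.1  0.9 -0.3] w 1.0
 turn [ 2.383e-01  1.000e-04 -3.000e-04] rows>= 9 then shift(tool units, after turn) [ 1.953 -2.408  2.807] world delta [-0.0963 -0.1123 -0.0781]
rim local pct [[-0.2008, -0.1379], [-0.1938, -0.1375], [0.2204, 0.1356], [0.2217, 0.1372]] ((649.5559692382812, 22.363327026367188), (277.2132263183594, 428.4561767578125), 85.92793273925781)
grip local 104 [[-0.0236, 0.0583], [0.0067, 0.0669], [0.0313, 0.0776]]
```

View pics/s3.png

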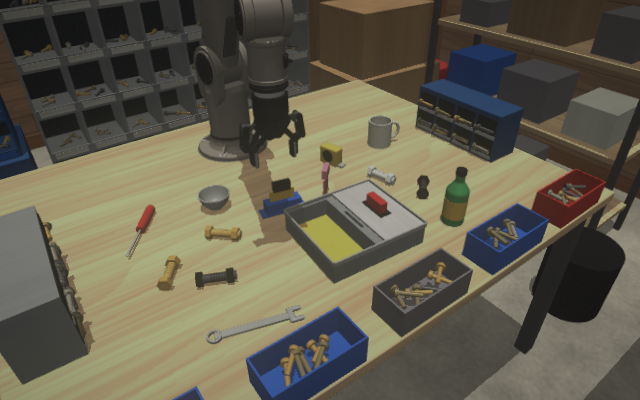

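View pics/w3.png

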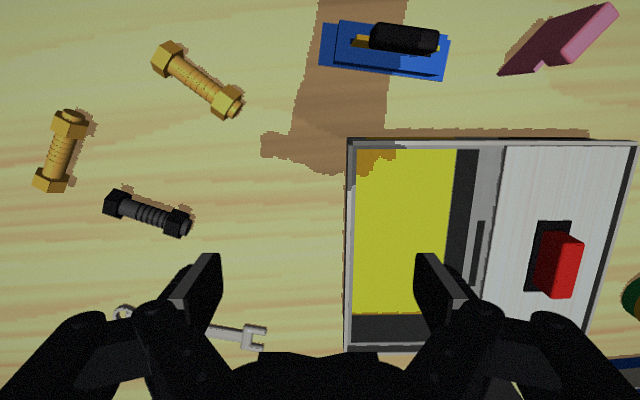

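```bash
cat > bolts.py <<'E'
from go import *
def bolts(n="wrist",zlo=.008,zhi=.04,off=0.,dark=70,quiet=False):
    p,P=cloud(n); hsv=cv2.cvtColor(p,cv2.COLOR_RGB2HSV); z=P[...,2]-off
    H,S,V=[hsv[...,i].astype(int) for i in range(3)]
    res=[]
    base=(z>zlo)&(z<zhi)
    for name,m in (("gold",base&(H>10)&(H<32)&(S>120)),("black",base&(V<dark))):
        m=cv2.morphologyEx(m.astype(np.uint8),cv2.MORPH_CLOSE,np.ones((5,5)))
        nl,lab,st,ce=cv2.connectedComponentsWithStats(m)
        for i in range(1,nl):
            if st[i,4]<60: continue
            Q=P[(lab==i)&base]; 
            if len(Q)<50: continue
            (c,wh,a)=cv2.minAreaRect((Q[:,:2]*1000).astype(np.float32))
            L=max(wh);W=min(wh)
            if not(70<L<110 and 18<W<45): continue
            ang=a if wh[0]>wh[1] else a+90
            ang=(ang+90)%180-90
            print(n,name,"px",ce[i].round(),"c",np.round(c,1),"L,W",round(L),round(W),"axis deg",round(ang,1),"zmax",np.percentile(Q[:,2],98).round(3),"loc",w2c(np.array(c)/1000).round(3))
            res.append((name,c,ang))
    return p,P,res
if __name__=="__main__":
    for n in sys.argv[1:]: bolts(n)
E
python3 bolts.py wrist side
```

```text
wrist gold px [195.  80.] c [ 451.6 -247. ] L,W 90 35 axis deg 48.9 zmax 0.031 loc [-0.169 -0.283]
wrist gold px [ 59. 150.] c [ 507.4 -409.2] L,W 92 34 axis deg -34.4 zmax 0.031 loc [-0.102 -0.441]
wrist black px [146. 213.] c [ 586.6 -328.2] L,W 91 35 axis deg 65.7 zmax 0.031 loc [-0.029 -0.354]
side gold px [220. 207.] c [305.2 185.3] L,W 72 31 axis deg -11.1 zmax 0.038 loc [-0.346  0.138]
side gold px [365. 287.] c [ 454.2 -248.4] L,W 94 32 axis deg 48.1 zmax 0.033 loc [-0.166 -0.284]
side gold px [430. 323.] c [ 508.9 -411.6] L,W 91 36 axis deg -35.3 zmax 0.034 loc [-0.1   -0.443]
side black px [282. 136.] c [598.8 311.7] L,W 88 27 axis deg -45.0 zmax 0.033 loc [-0.062  0.285]
side black px [427. 280.] c [ 586.6 -331.9] L,W 89 31 axis deg 65.3 zmax 0.033 loc [-0.028 -0.358]
side black px [178. 309.] c [ 69.5 -11. ] L,W 98 23 axis deg 74.6 zmax 0.039 loc [-0.567 -0.075]
```

Request:
{"api": "step_arm", "payload": {"plan": [[0,0,0,0.029,0,0],[0,0,0,0.029,0,0],[0,0,0,0.029,0,0],[0,0,0,0.029,0,0],[0,0,0,0.029,0,0],[0,0,0,0.029,0,0],[0,0,0,0.029,0,0],[0,0,0,0.029,0,0]]}}

```text
t: 9.65
eef_pos: [0.549, -0.1363, 0.1969]
tool_rot: [0.509, 0.491, 0.509, -0.491]
contact_force: [-0.1, 0.3, -0.3]
gripper_width: 0.999
```

Request:
{"api": "step_arm", "payload": {"plan": [[0,0,0,0.029,0,0],[0,0,0,0.029,0,0],[0,0,0,0.029,0,0],[0,0,0,0.029,0,0],[0,0,0,0.005,0,0],[0,0,0,0,0,0]]}}

```text
t: 10.4
eef_pos: [0.5488, -0.1367, 0.1969]
tool_rot: [-0.293, -0.644, -0.293, 0.644]
contact_force: [0.5, 0.3, 0.4]
gripper_width: 1.001
```

```bash
python3 go.py .4525 -.2478 .10 -41.5
```

```text
t 10.4 pos [ 0.5488 -0.1367  0.1969] yaw -41.1 q7 [-0.5   0.4   0.82  1.88 -0.34  1.01 -0.25] F [0.5 0.3 0.4] w 1.001
 turn [0.0012 0.     0.    ] rows>= 1 then shift(tool units, after turn) [2.423 0.037 3.676] world delta [-0.0963 -0.1111 -0.0969]
```

Request:
{"api": "step_arm", "payload": {"plan": [[0.2,0,0.7,0.001,0,0],[0.3,0,0.8,0,0,0],[0.4,0,0.8,0,0,0],[0.5,0,0.7,0,0,0],[0.5,0.04,0.5,0,0,0],[0.5,0,0.18,0,0,0],[0,0,0,0,0,0],[0,0,0,0,0,0]]}}

```text
t: 11.4
eef_pos: [0.4529, -0.2483, 0.1016]
tool_rot: [0.29, 0.645, 0.29, -0.645]
contact_force: [0.9, -0.4, 0.1]
gripper_width: 0.999
```

```bash
python3 - <<'E'
from bolts import *
plan(.4525,-.2478,.005,-41.5)
p,P,r=bolts(); save("w4",p)
E
```

```text
t 11.4 pos [ 0.4529 -0.2483  0.1016] yaw -41.6 q7 [-0.21  0.45  0.76  2.07 -0.44  0.78  0.09] F [ 0.9 -0.4  0.1] w 0.999
 turn [-0.0002 -0.0001 -0.0001] rows>= 1 then shift(tool units, after turn) [ 2.415e+00 -1.600e-02 -2.000e-03] world delta [-0.0004  0.0005 -0.0966]
wrist gold px [317. 194.] c [ 451.8 -247. ] L,W 91 35 axis deg 48.4 zmax 0.031 loc [-0.169 -0.283]
wrist gold px [513. 285.] c [ 516.2 -415.4] L,W 70 34 axis deg -34.3 zmax 0.031 loc [-0.093 -0.446]
wrist black px [517. 159.] c [ 586.4 -327.9] L,W 90 35 axis deg 65.9 zmax 0.031 loc [-0.029 -0.354]
```

View pics/w4.png

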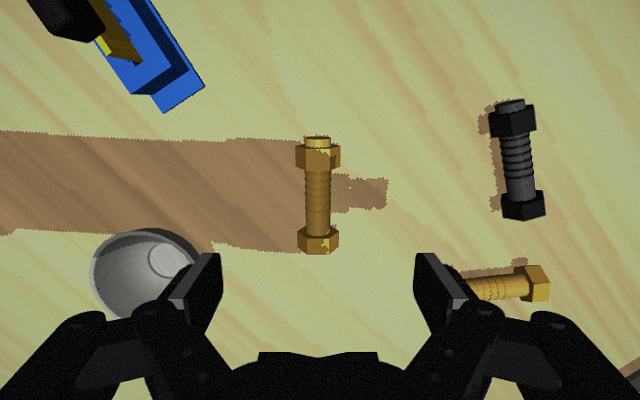

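Request:
{"api": "step_arm", "payload": {"plan": [[0.3,0,0,0,0,0],[0.5,0,0,0,0,0],[0.5,0,0,0,0,0],[0.5,0,0,0,0,0],[0.4,0,0,0,0,0],[0.2,0,0,0,0,0],[0,0,0,0,0,0]], "fingers": -0.2}}

```text
t: 12.32
eef_pos: [0.452, -0.2483, 0.0047]
tool_rot: [-0.289, -0.645, -0.29, 0.645]
contact_force: [-1.1, -0.2, 0.1]
gripper_width: 0.597
```

Request:
{"api": "step_arm", "payload": {"plan": [[0,0,0,0,0,0],[0,0,0,0,0,0],[0,0,0,0,0,0],[0,0,0,0,0,0]], "fingers": 1, "force": 60}}

```text
t: 12.82
eef_pos: [0.4523, -0.2484, 0.0052]
tool_rot: [0.29, 0.645, 0.29, -0.645]
contact_force: [-0.8, 0.4, -0.8]
gripper_width: 0.002
```

Request:
{"api": "step_arm", "payload": {"plan": [[-0.4,0,0,0,0,0],[-0.8,0,0,0,0,0],[-0.8,0,0,0,0,0],[-0.8,0,0,0,0,0],[-0.4,0,0,0,0,0],[0,0,0,0,0,0]]}}

```text
t: 13.58
eef_pos: [0.4529, -0.2485, 0.134]
tool_rot: [0.29, 0.646, 0.289, -0.644]
contact_force: [0.9, -0.3, -0.9]
gripper_width: -0.002
```

```bash
python3 - <<'E'
from go import *
plan(*c2w(-.055,-.07),.13,85.9)
p,P=cloud("wrist"); save("w5",p)
E
```

```text
t 13.57 pos [ 0.4529 -0.2485  0.134 ] yaw -41.6 q7 [-0.26  0.4   0.81  2.05 -0.39  0.85  0.05] F [ 0.9 -0.3 -0.9] w -0.002
 turn [ 0.1457 -0.0004 -0.0002] rows>= 5 then shift(tool units, after turn) [ 0.1   -5.355 -2.819] world delta [ 0.1278  0.2056 -0.004 ]
```

View pics/w5.png

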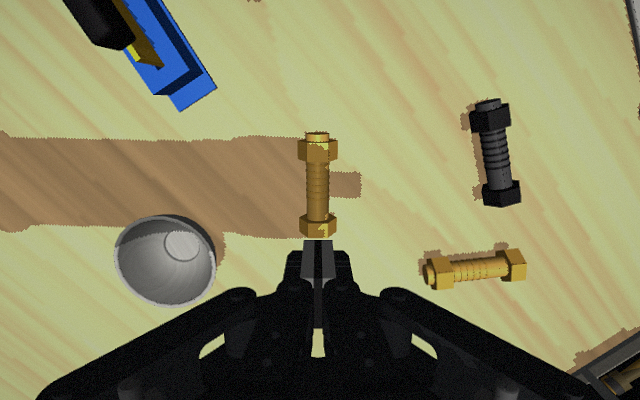

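```bash
python3 - <<'E'
from bolts import *
o=bot.get_obs();print(o["eef_pos"],o["t"])
p,P,r=bolts()
p,P,r=bolts("side");save("s5",p,(300,200,480,350),4)
E
```

```text
[ 0.45224554 -0.24805117  0.13297877] 13.625
wrist gold px [318. 184.] c [ 452.  -246.9] L,W 90 34 axis deg 48.7 zmax 0.031 loc [-0.169 -0.283]
wrist gold px [477. 269.] c [ 507.5 -409.2] L,W 91 34 axis deg -34.7 zmax 0.031 loc [-0.102 -0.441]
wrist black px [175.  51.] c [443.5 -88. ] L,W 72 31 axis deg 49.9 zmax 0.035 loc [-0.189 -0.125]
wrist black px [497. 152.] c [ 586.  -328.1] L,W 91 33 axis deg 65.9 zmax 0.031 loc [-0.029 -0.354]
wrist black px [163. 229.] c [ 332.5 -188.8] L,W 80 30 axis deg -47.8 zmax 0.04 loc [-0.292 -0.233]
side gold px [220. 207.] c [304.7 186.2] L,W 72 33 axis deg -13.4 zmax 0.039 loc [-0.347  0.139]
side gold px [365. 287.] c [ 453.7 -249. ] L,W 92 33 axis deg 48.1 zmax 0.033 loc [-0.167 -0.285]
side gold px [430. 323.] c [ 508.6 -411.1] L,W 91 35 axis deg -34.4 zmax 0.033 loc [-0.101 -0.442]
side black px [149. 125.] c [284.5 635. ] L,W 77 21 axis deg -67.5 zmax 0.039 loc [-0.399  0.585]
side black px [282. 136.] c [599.3 311.3] L,W 88 27 axis deg -50.4 zmax 0.034 loc [-0.062  0.285]
side black px [404. 196.] c [ 728.4 -109.5] L,W 73 33 axis deg 35.7 zmax 0.039 loc [ 0.097 -0.126]
side black px [427. 280.] c [ 586.7 -332.1] L,W 89 31 axis deg 65.0 zmax 0.033 loc [-0.028 -0.358]
```

View pics/s5.png

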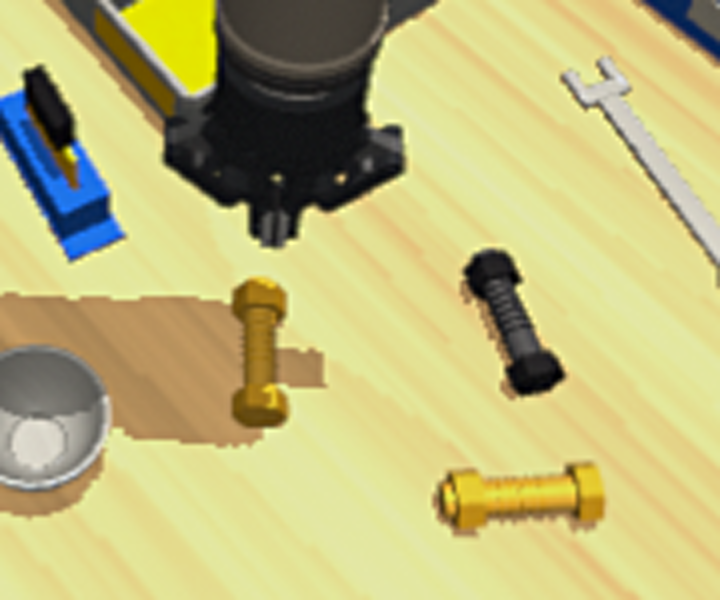

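```bash
python3 - <<'E'
from h import *
p,d=bot.read_camera("wrist")
T=np.array(bot.camera_model("wrist")["T_tool_cam"])
c=(bot.camera_model("wrist")["mtx"],bot.camera_model("wrist")["k1"],T[:3,:3],T[:3,3])
print("proj TCP",proj(c,[[0,0,0],[-.0187,0,0]]))
for u in (306,312,318,324,330):
    for v in range(236,300,6):
        print(u,v,deproj(c,[(u,v)],d[v,u])[0].round(4) if d[v,u]>0 and d[v,u]<.22 else None, end=" ")
    print()
save("w6",p,(240,180,400,330),4)
E
```

```text
proj TCP [[320.30041933 240.38557073]
 [320.57311736 256.38362788]]
306 236 None 306 242 [-0.026  -0.0068 -0.011 ] 306 248 [-0.034  -0.0065 -0.0119] 306 254 [-0.0404 -0.0063 -0.0123] 306 260 [-0.0441 -0.0061 -0.0114] 306 266 [-0.0484 -0.006  -0.0111] 306 272 [-0.0536 -0.0058 -0.0115] 306 278 [-0.0577 -0.0057 -0.0114] 306 284 [-0.0642 -0.0054 -0.0129] 306 290 [-0.0675 -0.0053 -0.0126] 306 296 [-0.0707 -0.0052 -0.0125] 
312 236 None 312 242 [-0.0278 -0.004  -0.0119] 312 248 [-0.0336 -0.0039 -0.0117] 312 254 [-0.0387 -0.0038 -0.0114] 312 260 [-0.0448 -0.0037 -0.0118] 312 266 [-0.0499 -0.0036 -0.012 ] 312 272 [-0.0551 -0.0035 -0.0123] 312 278 [-0.0578 -0.0035 -0.0114] 312 284 [-0.0583 -0.0035 -0.0092] 312 290 [-0.0597 -0.0035 -0.0076] 312 296 [-0.0639 -0.0034 -0.0079] 
318 236 None 318 242 [-0.027  -0.0013 -0.0115] 318 248 [-0.0323 -0.0013 -0.0111] 318 254 [-0.039  -0.0013 -0.0116] 318 260 [-0.0443 -0.0013 -0.0116] 318 266 [-0.0496 -0.0013 -0.0118] 318 272 [-0.0538 -0.0013 -0.0116] 318 278 [-0.0571 -0.0013 -0.011 ] 318 284 [-0.0587 -0.0013 -0.0094] 318 290 [-0.058  -0.0013 -0.0065] 318 296 [-0.0586 -0.0013 -0.0043] 
324 236 None 324 242 [-0.0277  0.0014 -0.0118] 324 248 [-0.0324  0.0014 -0.0111] 324 254 [-0.039   0.0012 -0.0116] 324 260 [-0.0432  0.0012 -0.011 ] 324 266 [-0.0489  0.0011 -0.0114] 324 272 [-0.0536  0.001  -0.0114] 324 278 [-0.0575  0.0009 -0.0112] 324 284 [-0.0649  0.0008 -0.0133] 324 290 [-0.0681  0.0007 -0.013 ] 324 296 [-0.0676  0.0007 -0.0104] 
330 236 None 330 242 [-0.0263  0.0042 -0.0112] 330 248 [-0.0331  0.004  -0.0115] 330 254 [-0.0395  0.0037 -0.0118] 330 260 [-0.0444  0.0036 -0.0117] 330 266 [-0.0499  0.0034 -0.012 ] 330 272 [-0.0535  0.0032 -0.0114] 330 278 [-0.0588  0.0031 -0.012 ] 330 284 [-0.0634  0.0029 -0.0124] 330 290 [-0.0666  0.0028 -0.012 ] 330 296 [-0.0705  0.0026 -0.0123]
```

View pics/w6.png

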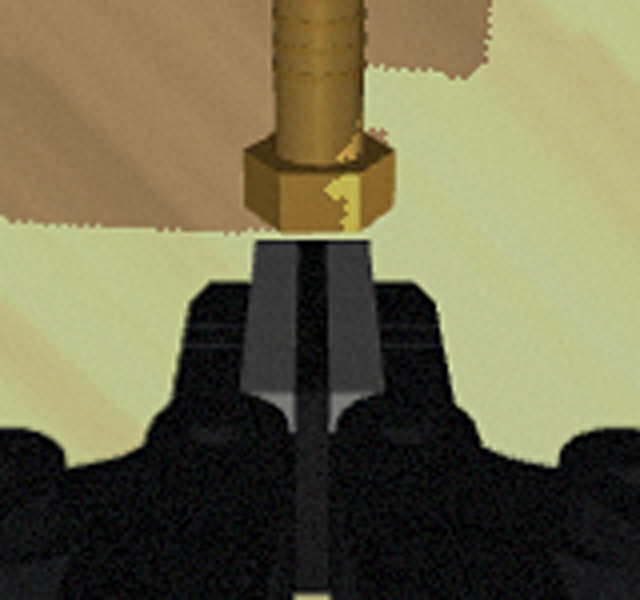

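The shut fingertips measure about 25 mm behind the reported TCP (tip edge at pixel (318,240), expected near v=222). So the jaws closed above the bolt, and I need to go about 25 mm lower. I'll check this gradually.

Request:
{"api": "step_arm", "payload": {"plan": [[0.4,0,0,0,0,0],[0.7,0,0,0,0,0],[0.8,0,0,0,0,0],[0.8,0,0,0,0,0],[0.5,0,0,0,0,0],[0.3,0,0,0,0,0],[0.2,0,0,0,0,0],[0,0,0,0,0,0]], "fingers": -0.2}}

```text
t: 14.78
eef_pos: [0.4519, -0.2484, -0.0154]
tool_rot: [-0.289, -0.645, -0.29, 0.645]
contact_force: [-0.2, -0.3, 0.5]
gripper_width: 0.604
```

```bash
python3 - <<'E'
from h import *
o=bot.get_obs();print(o["eef_pos"],o["contact_force"],o["gripper_width"])
p,d=bot.read_camera("wrist");save("w7",p)
p,d=bot.read_camera("side");save("s7",p,(320,220,440,320),6)
E
```

```text
[ 0.45193152 -0.2483817  -0.01535649] [-0.2462062  -0.2829324   0.50651926] 0.6043832772397162
```

View pics/w7.png

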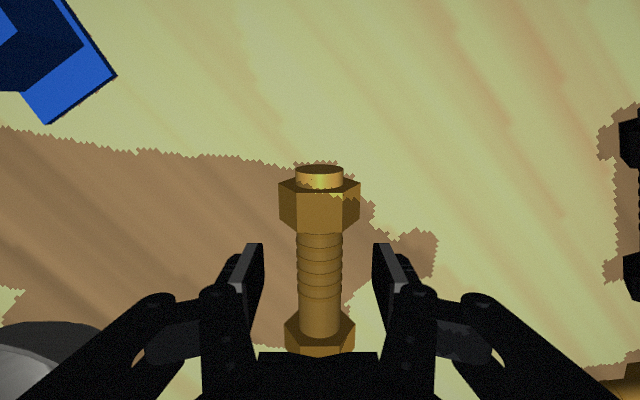

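View pics/s7.png

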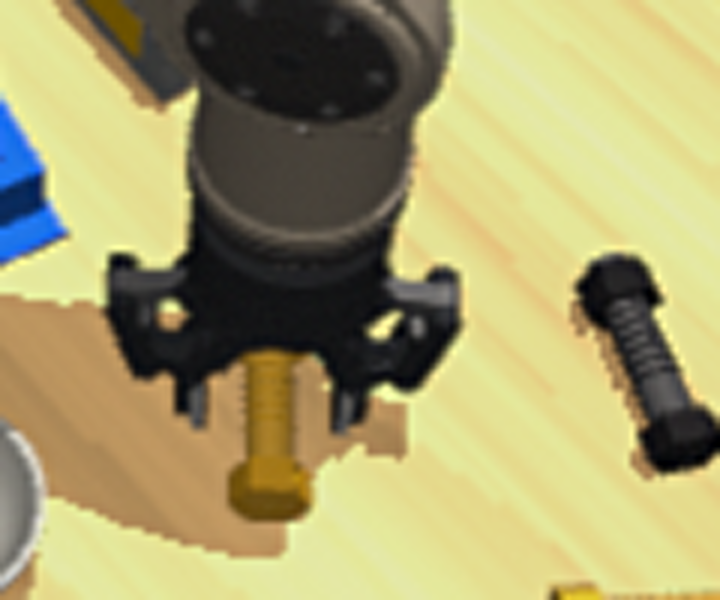

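Request:
{"api": "step_arm", "payload": {"plan": [[0.07,0,0,0,0,0],[0.04,0,0,0,0,0],[0,0,0,0,0,0]]}}

```text
t: 15.25
eef_pos: [0.4522, -0.2483, -0.0194]
tool_rot: [0.29, 0.645, 0.29, -0.645]
contact_force: [-0.0, 0.4, 0.5]
gripper_width: 0.599
```

Request:
{"api": "step_arm", "payload": {"plan": [[0,0,0,0,0,0],[0,0,0,0,0,0],[0,0,0,0,0,0],[0,0,0,0,0,0]], "fingers": 1, "force": 60}}

```text
t: 15.75
eef_pos: [0.4523, -0.2485, -0.0191]
tool_rot: [0.29, 0.645, 0.29, -0.645]
contact_force: [-0.2, 0.8, 6.2]
gripper_width: 0.21
```

Request:
{"api": "step_arm", "payload": {"plan": [[-0.4,0,0,0,0,0],[-0.8,0,0,0,0,0],[-0.8,0,0,0.029,0,0],[-0.8,0,0,0.029,0,0],[-0.3,0,0,0.029,0,0],[0,0,0,0.029,0,0],[0,0,0,0.029,0,0],[0,0,0,0,0,0]]}}

```text
t: 16.75
eef_pos: [0.4519, -0.248, 0.1048]
tool_rot: [0.023, -0.706, 0.023, 0.707]
contact_force: [0.0, 0.2, -2.3]
gripper_width: 0.212
```

```bash
python3 - <<'E'
from go import *
plan(*c2w(-.055,-.07),.10,85.9)
p,P=cloud("wrist"); save("w8",p)
E
```

```text
t 16.75 pos [ 0.4519 -0.248   0.1048] yaw -93.8 q7 [-0.39  0.56  1.03  2.08 -0.65  0.86 -0.62] F [ 0.   0.2 -2.3] w 0.212
 turn [ 0.001   0.0001 -0.    ] rows>= 1 then shift(tool units, after turn) [ 0.12  -5.346 -2.844] world delta [ 0.1287  0.2051 -0.0048]
```

View pics/w8.png

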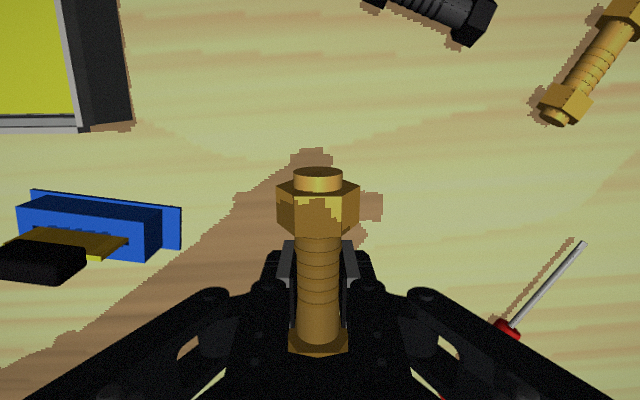

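Request:
{"api": "step_arm", "payload": {"plan": [[0,-0.6,-0.3,0.001,0,0],[0,-0.85,-0.45,0,0,0],[0,-0.9,-0.5,0,0,0],[0,-0.9,-0.5,0,0,0],[0,-0.85,-0.45,0,0,0],[0,-0.75,-0.4,0,0,0],[0,-0.5,-0.24,0,0,0],[0,0,0,0,0,0]]}}

```text
t: 17.8
eef_pos: [0.5816, -0.0417, 0.1044]
tool_rot: [0.025, -0.707, 0.024, 0.707]
contact_force: [0.1, 0.8, -3.4]
gripper_width: 0.212
```

```bash
python3 - <<'E'
from go import *
plan(*c2w(-.055,-.07),-.0135,85.9)
p,P=cloud("wrist"); save("w9",p)
E
```

```text
t 17.8 pos [ 0.5816 -0.0417  0.1044] yaw -94.0 q7 [-0.74  0.68  1.02  1.92 -0.72  0.95 -1.02] F [ 0.1  0.8 -3.4] w 0.212
 turn [0.0004 0.     0.    ] rows>= 1 then shift(tool units, after turn) [2.948 0.03  0.021] world delta [-0.0009 -0.0012 -0.1179]
```

View pics/w9.png

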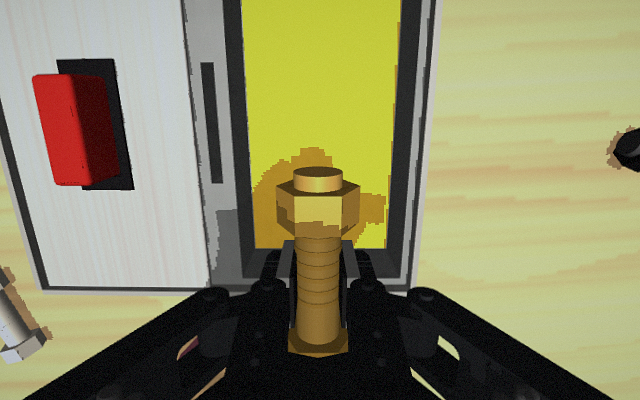

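Request:
{"api": "step_arm", "payload": {"plan": [[0.3,0.03,0.02,0,0,0],[0.6,0,0,0,0,0],[0.7,0,0,0,0,0],[0.6,0,0,0,0,0],[0.4,0,0,0,0,0],[0.2,0,0,0,0,0],[0.08,0,0,0,0,0],[0,0,0,0,0,0]]}}

```text
t: 18.85
eef_pos: [0.5805, -0.0445, -0.0102]
tool_rot: [-0.026, 0.707, -0.026, -0.706]
contact_force: [0.4, 0.3, -1.3]
gripper_width: 0.212
```

```bash
python3 - <<'E'
from go import *
plan(*c2w(-.055,-.07),-.0135,85.9)
p,P=cloud("wrist"); save("w10",p)
p,P=cloud("side"); save("s10",p,(270,100,450,250),4)
E
```

```text
t 18.85 pos [ 0.5805 -0.0445 -0.0102] yaw -94.2 q7 [-0.62  0.82  0.84  1.97 -0.89  0.77 -0.9 ] F [ 0.4  0.3 -1.3] w 0.212
 turn [-0.0003 -0.0001  0.    ] rows>= 1 then shift(tool units, after turn) [ 0.082 -0.041 -0.001] world delta [ 0.0001  0.0016 -0.0033]
```

View pics/s10.png

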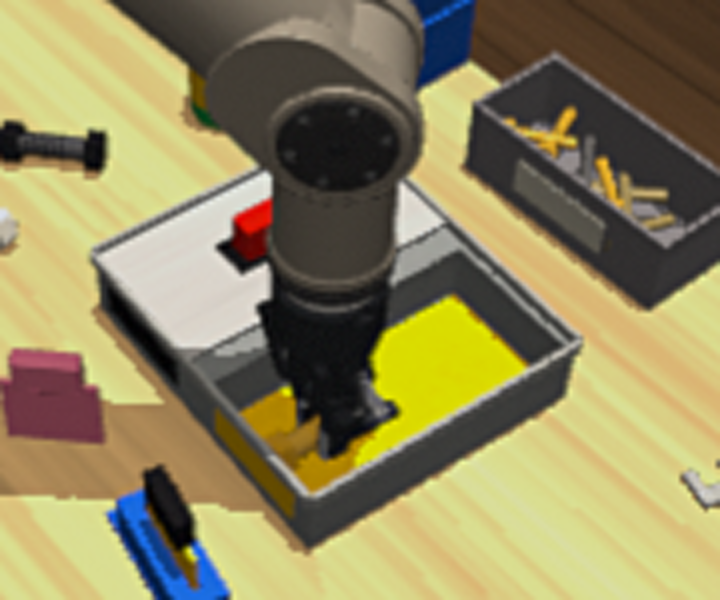

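View pics/w10.png

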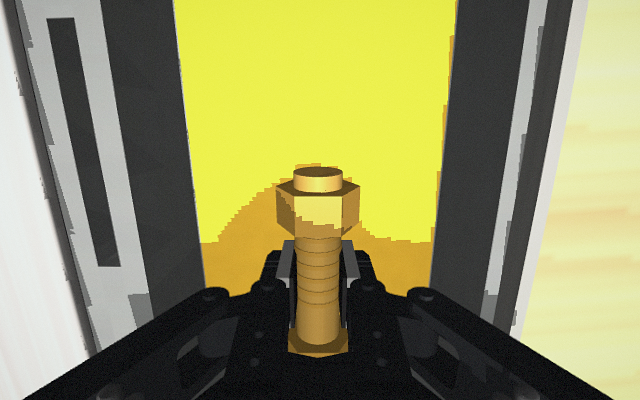

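Request:
{"api": "step_arm", "payload": {"plan": [[0.05,-0.03,0,0,0,0],[0.03,0,0,0,0,0],[0,0,0,0,0,0]]}}

```text
t: 19.32
eef_pos: [0.5802, -0.0431, -0.0139]
tool_rot: [0.026, -0.707, 0.026, 0.707]
contact_force: [0.3, 0.3, -2.9]
gripper_width: 0.213
```

Request:
{"api": "step_arm", "payload": {"plan": [[0,0,0,0,0,0],[0,0,0,0,0,0],[0,0,0,0,0,0],[-0.3,0,0,0,0,0],[-0.7,0,0,0,0,0],[-0.9,0,0,0,0,0],[-0.9,0,0,0,0,0],[-0.5,0,0,0,0,0]], "fingers": 0.0}}

```text
t: 20.32
eef_pos: [0.581, -0.0435, 0.1205]
tool_rot: [-0.026, 0.707, -0.026, -0.706]
contact_force: [-0.2, 0.0, -0.6]
gripper_width: 0.5
```

```bash
python3 - <<'E'
from go import *
plan(.5080,-.410,.06,-125)
p,P=cloud("wrist"); save("w11",p)
E
python3 bolts.py side
```

```text
t 20.32 pos [ 0.581  -0.0435  0.1205] yaw -94.2 q7 [-0.76  0.66  1.04  1.91 -0.69  0.98 -1.04] F [-0.2  0.  -0.6] w 0.5
 turn [ 0.0855 -0.0004  0.0002] rows>= 3 then shift(tool units, after turn) [ 1.513  8.553 -3.762] world delta [-0.073  -0.3665 -0.0605]
side gold px [220. 207.] c [305.1 186.4] L,W 72 31 axis deg -12.2 zmax 0.038 loc [-0.346  0.139]
side gold px [453. 331.] c [ 536.  -456.8] L,W 92 34 axis deg -33.7 zmax 0.033 loc [-0.07  -0.486]
side black px [282. 136.] c [600.3 313.2] L,W 87 27 axis deg -48.4 zmax 0.033 loc [-0.061  0.287]
side black px [427. 280.] c [ 587.7 -331.1] L,W 90 31 axis deg 66.1 zmax 0.033 loc [-0.027 -0.357]
```

View pics/w11.png

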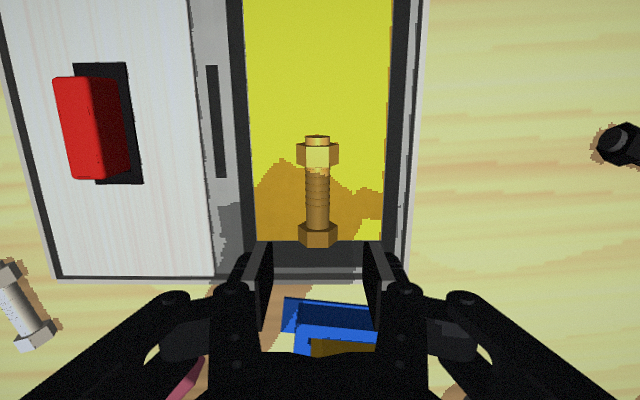

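```bash
python3 go.py .535 -.4555 .08 -124
```

```text
t 20.43 pos [ 0.5815 -0.0434  0.1203] yaw -94.2 q7 [-0.76  0.66  1.04  1.91 -0.69  0.98 -1.04] F [ 0.5  0.7 -0.5] w 0.501
 turn [ 0.0827 -0.0005  0.0002] rows>= 3 then shift(tool units, after turn) [ 1.008  9.192 -4.797] world delta [-0.0465 -0.4121 -0.0403]
```

Request:
{"api": "step_arm", "payload": {"plan": [[0,0,0,0.028,0,0],[0,0,0,0.028,0,0],[0,0,0,0.027,0,0],[0,0,0,0,0,0]], "fingers": -0.2}}

```text
t: 20.92
eef_pos: [0.5795, -0.0431, 0.1168]
tool_rot: [0.206, -0.676, 0.207, 0.677]
contact_force: [0.4, -0.5, -0.3]
gripper_width: 0.6
```

```bash
python3 go.py .535 -.4555 .08 -124
```

```text
t 20.93 pos [ 0.5795 -0.0431  0.1168] yaw -124.0 q7 [-0.81  0.75  1.16  1.92 -0.81  1.04 -1.46] F [ 0.4 -0.5 -0.3] w 0.6
 turn [-0.      0.0002 -0.0003] rows>= 1 then shift(tool units, after turn) [ 0.921  9.169 -4.844] world delta [-0.0445 -0.4124 -0.0368]
```

Request:
{"api": "step_arm", "payload": {"plan": [[0,0.7,-0.4,0,0,0],[0,0.95,-0.5,0,0,0],[0,0.95,-0.5,0,0,0],[0,0.95,-0.5,0,0,0],[0,0.95,-0.5,0,0,0],[0,0.95,-0.5,0,0,0],[0.1,0.95,-0.5,0,0,0],[0.2,0.95,-0.5,0,0,0]]}}

```text
t: 21.92
eef_pos: [0.5444, -0.3753, 0.1057]
tool_rot: [-0.206, 0.676, -0.206, -0.676]
contact_force: [-0.4, -0.7, -0.0]
gripper_width: 0.598
```

Request:
{"api": "step_arm", "payload": {"plan": [[0.3,0.9,-0.45,0,0,0],[0.2,0.6,-0.3,0,0,0],[0.1,0.3,-0.15,0,0,0],[0,0,0,0,0,0],[0,0,0,0,0,0]]}}

```text
t: 22.55
eef_pos: [0.5349, -0.4525, 0.0822]
tool_rot: [-0.207, 0.676, -0.206, -0.676]
contact_force: [0.6, 0.3, 0.4]
gripper_width: 0.596
```

```bash
python3 - <<'E'
from bolts import *
plan(.535,-.4555,-.0195,-124)
p,P,r=bolts(); save("w12",p)
E
```

```text
t 22.55 pos [ 0.5349 -0.4525  0.0822] yaw -124.0 q7 [ 0.02  0.89  0.98  1.63 -0.82  1.09 -0.92] F [0.6 0.3 0.4] w 0.596
 turn [0.0001 0.     0.0002] rows>= 1 then shift(tool units, after turn) [ 2.542  0.061 -0.043] world delta [ 1.000e-04 -3.000e-03 -1.017e-01]
wrist gold px [320. 196.] c [ 534.9 -453.6] L,W 91 35 axis deg -34.3 zmax 0.031 loc [-0.071 -0.483]
wrist black px [146. 232.] c [ 586.8 -329.2] L,W 91 34 axis deg 65.5 zmax 0.031 loc [-0.028 -0.355]
```

View pics/w12.png

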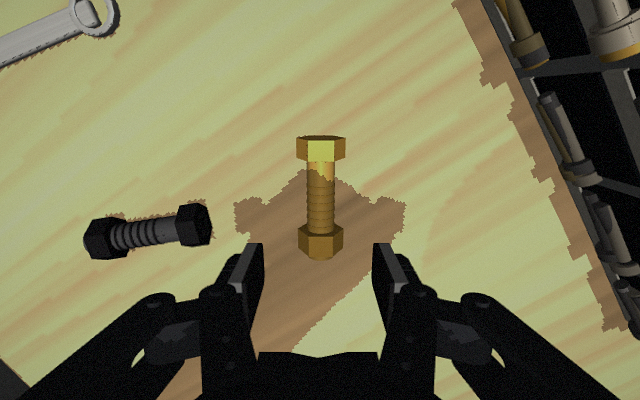

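Request:
{"api": "step_arm", "payload": {"plan": [[0.4,0.02,0,0,0,0],[0.6,0,0,0,0,0],[0.6,0,0,0,0,0],[0.5,0,0,0,0,0],[0.3,0,0,0,0,0],[0.12,0,0,0,0,0],[0,0,0,0,0,0]]}}

```text
t: 23.48
eef_pos: [0.5337, -0.4548, -0.0185]
tool_rot: [-0.207, 0.676, -0.207, -0.676]
contact_force: [0.4, 0.5, -0.1]
gripper_width: 0.601
```

Request:
{"api": "step_arm", "payload": {"plan": [[0,0,0,0,0,0],[0,0,0,0,0,0],[0,0,0,0,0,0],[0,0,0,0,0,0]], "fingers": 1}}

```text
t: 23.98
eef_pos: [0.5341, -0.4549, -0.0177]
tool_rot: [-0.207, 0.676, -0.207, -0.676]
contact_force: [-0.5, 1.6, 5.5]
gripper_width: 0.211
```

Request:
{"api": "step_arm", "payload": {"plan": [[-0.4,0,0,0,0,0],[-0.8,0,0,0,0,0],[-0.8,0,0,-0.028,0,0],[-0.7,0,0,-0.028,0,0],[-0.4,0,0,-0.027,0,0],[0,0,0,0,0,0]]}}

```text
t: 24.72
eef_pos: [0.5339, -0.4554, 0.1074]
tool_rot: [-0.026, 0.708, -0.027, -0.706]
contact_force: [0.5, 0.6, -2.3]
gripper_width: 0.21
```

```bash
python3 - <<'E'
from go import *
plan(*c2w(.056,-.07),.10,85.9)
E
```

```text
t 24.73 pos [ 0.5339 -0.4554  0.1074] yaw -94.3 q7 [ 0.07  0.8   0.89  1.62 -0.69  1.07 -0.49] F [ 0.5  0.6 -2.3] w 0.21
 turn [-0.0006 -0.0004 -0.0002] rows>= 1 then shift(tool units, after turn) [  0.185 -10.369  -3.202] world delta [ 0.1574  0.4045 -0.0074]
```

Request:
{"api": "step_arm", "payload": {"plan": [[0,-0.6,-0.2,0,0,0],[0,-0.95,-0.3,0,0,0],[0,-0.95,-0.3,0,0,0],[0,-0.95,-0.3,0,0,0],[0,-0.95,-0.3,0,0,0],[0,-0.95,-0.3,0,0,0],[0,-0.95,-0.3,0,0,0],[0,-0.95,-0.3,0,0,0]]}}

```text
t: 25.72
eef_pos: [0.6463, -0.1704, 0.1042]
tool_rot: [0.028, -0.706, 0.027, 0.707]
contact_force: [0.0, 0.1, -2.3]
gripper_width: 0.205
```

Request:
{"api": "step_arm", "payload": {"plan": [[0,-0.95,-0.3,0,0,0],[0,-0.9,-0.3,0,0,0],[0,-0.7,-0.2,0,0,0],[0,-0.5,-0.1,0,0,0],[0,0,0,0,0,0],[0,0,0,0,0,0]]}}

```text
t: 26.48
eef_pos: [0.6907, -0.055, 0.1054]
tool_rot: [0.027, -0.706, 0.027, 0.707]
contact_force: [-0.0, -0.2, -2.6]
gripper_width: 0.215
```

```bash
python3 - <<'E'
from go import *
plan(*c2w(.056,-.07),-.0135,85.9)
p,P=cloud("wrist"); save("w13",p)
E
```

```text
t 26.48 pos [ 0.6907 -0.055   0.1054] yaw -94.4 q7 [-0.59  0.81  0.94  1.64 -0.73  1.07 -1.08] F [-0.  -0.2 -2.6] w 0.215
 turn [-0.0008  0.0001 -0.0002] rows>= 1 then shift(tool units, after turn) [ 2.971 -0.106 -0.008] world delta [ 0.0006  0.0042 -0.1189]
```

View pics/w13.png

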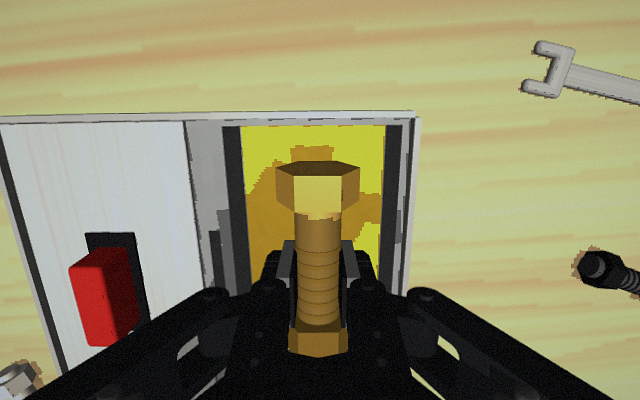

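Request:
{"api": "step_arm", "payload": {"plan": [[0.3,-0.11,-0.01,-0.0008,0,0],[0.6,0,0,0,0,0],[0.7,0,0,0,0,0],[0.6,0,0,0,0,0],[0.4,0,0,0,0,0],[0.2,0,0,0,0,0],[0.1,0,0,0,0,0],[0.05,0,0,0,0,0]]}}

```text
t: 27.52
eef_pos: [0.6928, -0.0488, -0.0121]
tool_rot: [-0.024, 0.707, -0.024, -0.706]
contact_force: [-0.3, 0.0, -3.1]
gripper_width: 0.209
```

```bash
python3 - <<'E'
from go import *
plan(*c2w(.056,-.07),-.0135,85.9)
E
```

```text
t 27.52 pos [ 0.6928 -0.0488 -0.0121] yaw -93.9 q7 [-0.53  0.94  0.82  1.68 -0.84  0.91 -1.01] F [-0.3  0.  -3.1] w 0.209
 turn [ 0.0005 -0.0002 -0.    ] rows>= 1 then shift(tool units, after turn) [0.034 0.053 0.032] world delta [-0.0014 -0.002  -0.0014]
```

Request:
{"api": "step_arm", "payload": {"plan": [[0.03,0.05,0,0,0,0],[0,0,0,0,0,0]]}}

```text
t: 27.78
eef_pos: [0.693, -0.0498, -0.0126]
tool_rot: [-0.025, 0.707, -0.023, -0.706]
contact_force: [-1.7, 3.5, 4.9]
gripper_width: 0.212
```

Request:
{"api": "step_arm", "payload": {"plan": [[0,0,0,0,0,0],[0,0,0,0,0,0],[0,0,0,0,0,0],[-0.3,0,0,0,0,0],[-0.7,0,0,0,0,0],[-0.9,0,0,0,0,0],[-0.9,0,0,0,0,0],[-0.7,0,0,0,0,0]], "fingers": 0.0}}

```text
t: 28.78
eef_pos: [0.6926, -0.0512, 0.1288]
tool_rot: [-0.024, 0.707, -0.025, -0.706]
contact_force: [0.2, 0.6, -1.0]
gripper_width: 0.496
```

```bash
python3 - <<'E'
from go import *
plan(*c2w(0,.07),.12,85.9)
p,P=cloud("wrist"); save("w14",p)
p,P=cloud("side"); save("s14",p)
E
```

```text
t 28.77 pos [ 0.6926 -0.0512  0.1288] yaw -94.0 q7 [-0.6   0.79  0.95  1.62 -0.7   1.11 -1.1 ] F [ 0.2  0.6 -1. ] w 0.496
 turn [ 0.0004 -0.0003 -0.    ] rows>= 1 then shift(tool units, after turn) [ 0.22  -3.508  1.431] world delta [-0.0471  0.1441 -0.0088]
```

View pics/w14.png

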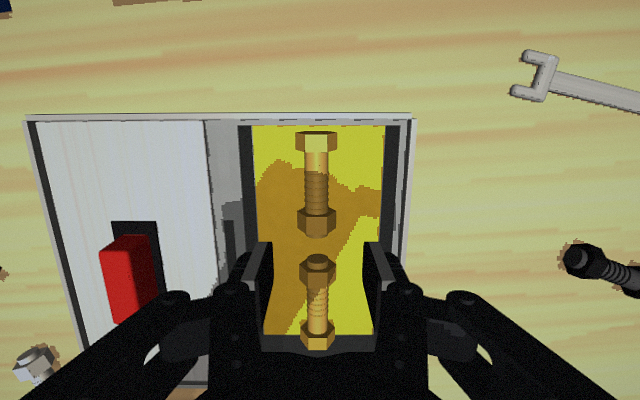

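View pics/s14.png

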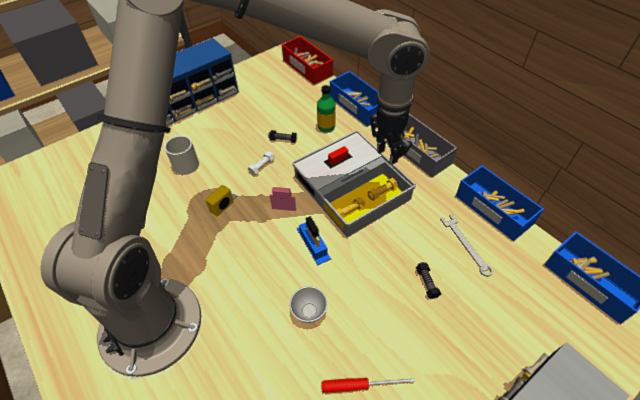

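Request:
{"api": "step_arm", "payload": {"plan": [[0,-0.6,0.2,0,0,0],[0,-0.9,0.4,0,0,0],[0,-0.9,0.4,0,0,0],[0,-0.7,0.3,0,0,0],[0,-0.4,0.13,0,0,0],[0,0,0,0,0,0],[0,0,0,0,0,0]], "fingers": -1}}

```text
t: 29.75
eef_pos: [0.645, 0.091, 0.1264]
tool_rot: [-0.025, 0.707, -0.025, -0.706]
contact_force: [0.4, -0.0, -0.0]
gripper_width: 1.001
```

```bash
python3 - <<'E'
from go import *
plan(*c2w(0,.069),.046,85.9)
p,P=cloud("wrist"); save("w15",p)
from case import case
case(P,p,(100,0,540,260))
E
```

```text
t 29.75 pos [0.645  0.091  0.1264] yaw -94.0 q7 [-0.88  0.74  0.99  1.74 -0.7   1.06 -1.28] F [ 0.4 -0.  -0. ] w 1.001
 turn [ 0.0002 -0.0001 -0.0002] rows>= 1 then shift(tool units, after turn) [ 2.011 -0.021 -0.01 ] world delta [ 0.0005  0.0008 -0.0804]
rim local pct [[-0.0463, -0.0639], [-0.0449, -0.0463], [0.1201, 0.1367], [0.1205, 0.1373]] ((679.8378295898438, 53.04061508178711), (210.65896606445312, 167.87704467773438), 86.04617309570312)
grip local 3014 [[-0.0262, 0.0597], [0.0047, 0.0705], [0.0314, 0.0811]]
```

View pics/w15.png

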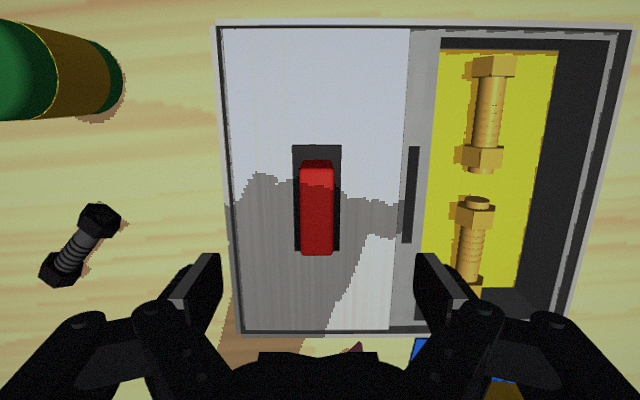

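Request:
{"api": "step_arm", "payload": {"plan": [[0.4,0,0,0,0,0],[0.5,0,0,0,0,0],[0.5,0,0,0,0,0],[0.4,0,0,0,0,0],[0.2,0,0,0,0,0],[0,0,0,0,0,0]]}}

```text
t: 30.55
eef_pos: [0.6444, 0.0928, 0.0456]
tool_rot: [0.024, -0.706, 0.024, 0.707]
contact_force: [0.4, -0.2, 0.9]
gripper_width: 1.004
```

Request:
{"api": "step_arm", "payload": {"plan": [[0,0,0,0,0,0],[0,0,0,0,0,0],[0,0,0,0,0,0],[0,0,0,0,0,0],[0,0,0,0,0,0]], "fingers": 1, "force": 50}}

```text
t: 31.18
eef_pos: [0.6448, 0.0917, 0.0468]
tool_rot: [-0.024, 0.707, -0.025, -0.706]
contact_force: [-1.5, -3.3, 4.7]
gripper_width: 0.252
```

Request:
{"api": "step_arm", "payload": {"plan": [[0,0.3,0,0,0,0],[0,0.5,0,0,0,0],[0,0.6,0,0,0,0],[0,0.6,0,0,0,0],[0,0.5,0,0,0,0],[0,0.4,0,0,0,0],[0,0.3,0,0,0,0],[0,0.15,0,0,0,0]]}}

```text
t: 32.17
eef_pos: [0.6357, -0.0399, 0.0468]
tool_rot: [-0.025, 0.707, -0.023, -0.707]
contact_force: [-3.2, 2.8, 8.4]
gripper_width: 0.248
```

Request:
{"api": "step_arm", "payload": {"plan": [[0,0.1,0,0,0,0],[0,0.1,0,0,0,0],[0,0.05,0,0,0,0],[0,0,0,0,0,0]]}}

```text
t: 32.67
eef_pos: [0.6351, -0.0478, 0.0467]
tool_rot: [0.025, -0.707, 0.022, 0.707]
contact_force: [-3.7, 6.2, 9.2]
gripper_width: 0.251
```

```bash
python3 - <<'E'
from go import *
plan(*c2w(0,-.07),.046,85.9); print(w2c(bot.get_obs()["eef_pos"]))
E
```

```text
t 32.67 pos [ 0.6351 -0.0478  0.0467] yaw -93.8 q7 [-0.61  0.8   0.89  1.82 -0.78  0.92 -1.  ] F [-3.7  6.2  9.2] w 0.251
 turn [0.0007 0.0001 0.0007] rows>= 1 then shift(tool units, after turn) [ 0.019 -0.025 -0.009] world delta [ 0.0004  0.001  -0.0007]
[-0.00036731 -0.0709945 ]
```

Request:
{"api": "step_arm", "payload": {"plan": [[0,0.1,0,0,0,0],[0,0.05,0,0,0,0],[0,0,0,0,0,0]]}}

```text
t: 33.05
eef_pos: [0.6351, -0.0476, 0.0467]
tool_rot: [0.027, -0.706, 0.018, 0.707]
contact_force: [-6.8, 18.3, 16.6]
gripper_width: 0.247
```

Request:
{"api": "step_arm", "payload": {"plan": [[0,-0.12,0,0,0,0],[0,0,0,0,0,0],[0,0,0,0,0,0],[0,0,0,0,0,0],[-0.5,0,0,0,0,0],[-0.8,0,0,0,0,0],[-0.8,0,0,0,0,0],[-0.5,0,0,0,0,0]], "fingers": -1}}

```text
t: 34.05
eef_pos: [0.6355, -0.0526, 0.1529]
tool_rot: [-0.024, 0.708, -0.024, -0.706]
contact_force: [0.3, -0.2, -1.1]
gripper_width: 0.997
```

```bash
python3 - <<'E'
from bolts import *
from case import case
p,P=cloud("wrist"); save("w16",p); case(P,p,(60,0,600,260))
plan(.587,-.330,.08,-24.3)
bolts("side")
p,P=cloud("scene"); save("s16",p)
E
```

```text
rim local pct [[-0.0593, -0.1364], [-0.0577, -0.1358], [0.1199, 0.134], [0.1204, 0.1361]] ((670.5965576171875, 21.261878967285156), (275.2656555175781, 181.05169677734375), 86.06889343261719)
grip local 2406 [[-0.0263, -0.0804], [0.0045, -0.0698], [0.0316, -0.0591]]
t 34.1 pos [ 0.6365 -0.0529  0.1548] yaw -94.0 q7 [-0.68  0.69  1.01  1.75 -0.66  1.08 -1.08] F [ 0.7 -1.4  1.5] w 1.003
 turn [-0.1935 -0.0007 -0.0005] rows>= 7 then shift(tool units, after turn) [1.871 1.723 6.824] world delta [-0.0495 -0.2771 -0.0748]
side gold px [220. 207.] c [305.  186.1] L,W 72 30 axis deg -11.6 zmax 0.039 loc [-0.346  0.139]
side black px [167. 120.] c [344.3 612.3] L,W 85 24 axis deg 2.7 zmax 0.04 loc [-0.338  0.567]
side black px [282. 136.] c [598.3 311. ] L,W 87 28 axis deg -43.9 zmax 0.033 loc [-0.063  0.284]
side black px [428. 280.] c [ 586.6 -331.6] L,W 89 31 axis deg 65.1 zmax 0.034 loc [-0.028 -0.357]
```

View pics/w16.png

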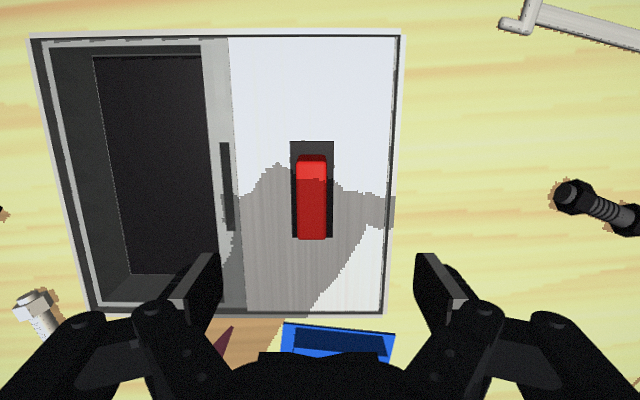

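View pics/s16.png

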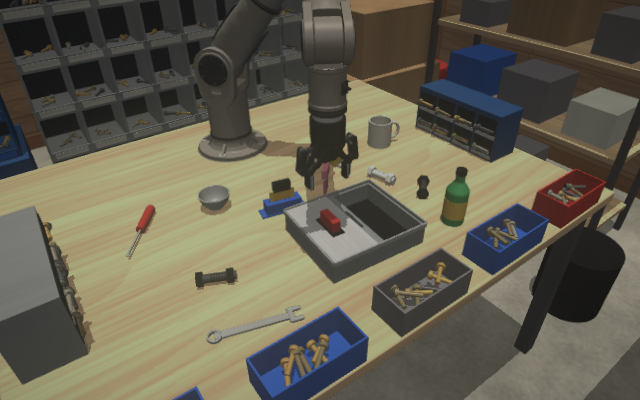

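Request:
{"api": "step_arm", "payload": {"plan": [[0,0,0,-0.0276,0,0],[0,0,0,-0.0276,0,0],[0,0,0,-0.0276,0,0],[0,0,0,-0.0276,0,0],[0,0,0,-0.0276,0,0],[0,0,0,-0.0276,0,0],[0,0,0,-0.0276,0,0],[0,0,0,0,0,0]], "fingers": -0.2}}

```text
t: 35.2
eef_pos: [0.634, -0.0518, 0.1492]
tool_rot: [-0.382, -0.594, -0.383, 0.595]
contact_force: [-1.0, -0.5, 0.5]
gripper_width: 0.6
```

```bash
python3 go.py .5867 -.3295 .08 -24.6
```

```text
t 35.2 pos [ 0.634  -0.0518  0.1492] yaw -24.5 q7 [-0.51  0.56  0.7   1.75 -0.42  0.99 -0.07] F [-1.  -0.5  0.5] w 0.6
 turn [0.0004 0.     0.0003] rows>= 1 then shift(tool units, after turn) [1.729 1.816 6.803] world delta [-0.0473 -0.2777 -0.0692]
```

Request:
{"api": "step_arm", "payload": {"plan": [[0,0.2,0.7,0,0,0],[0,0.25,0.95,0,0,0],[0,0.25,0.95,0,0,0],[0,0.25,0.95,0,0,0],[0.3,0.25,0.95,0,0,0],[0.4,0.25,0.95,0,0,0],[0.5,0.25,0.85,0,0,0],[0.4,0.12,0.5,0,0,0]]}}

```text
t: 36.2
eef_pos: [0.5873, -0.3318, 0.0846]
tool_rot: [-0.381, -0.595, -0.382, 0.596]
contact_force: [0.3, 0.2, -0.1]
gripper_width: 0.602
```

Request:
{"api": "step_arm", "payload": {"plan": [[0.1,0,0,0,0,0],[0,0,0,0,0,0]]}}

```text
t: 36.45
eef_pos: [0.5891, -0.3282, 0.0817]
tool_rot: [-0.383, -0.594, -0.384, 0.594]
contact_force: [0.9, 0.2, 0.2]
gripper_width: 0.598
```

```bash
python3 - <<'E'
from bolts import *
plan(.5867,-.3295,-.0195,-24.6)
p,P,r=bolts(); save("w17",p)
E
```

```text
t 36.45 pos [ 0.5891 -0.3282  0.0817] yaw -24.4 q7 [-0.01  0.7   0.64  1.69 -0.5   0.92  0.4 ] F [0.9 0.2 0.2] w 0.598
 turn [ 0.0006 -0.0001  0.0002] rows>= 1 then shift(tool units, after turn) [ 2.529 -0.042  0.054] world delta [-0.0024 -0.0013 -0.1012]
wrist black px [317. 204.] c [ 587.  -328.5] L,W 90 34 axis deg 65.5 zmax 0.031 loc [-0.028 -0.354]
```

View pics/w17.png

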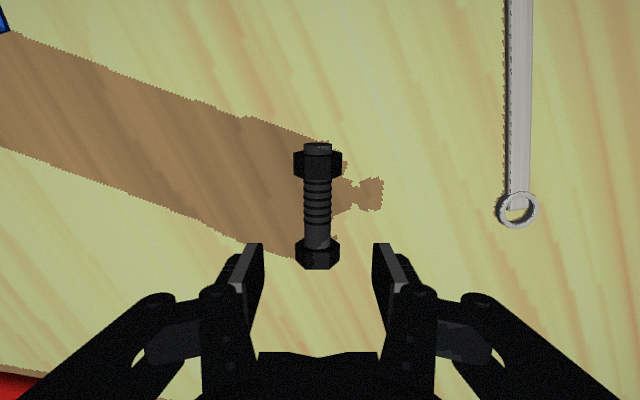

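Request:
{"api": "step_arm", "payload": {"plan": [[0.4,-0.03,0,0,0,0],[0.6,0,0,0,0,0],[0.6,0,0,0,0,0],[0.5,0,0,0,0,0],[0.3,0,0,0,0,0],[0.11,0,0,0,0,0],[0,0,0,0,0,0]]}}

```text
t: 37.38
eef_pos: [0.5878, -0.3295, -0.0181]
tool_rot: [0.383, 0.594, 0.383, -0.594]
contact_force: [-0.4, -0.2, -1.1]
gripper_width: 0.603
```

Request:
{"api": "step_arm", "payload": {"plan": [[0,0,0,0,0,0],[0,0,0,0,0,0],[0,0,0,0,0,0],[0,0,0,0,0,0]], "fingers": 1, "force": 60}}

```text
t: 37.88
eef_pos: [0.5883, -0.3296, -0.0173]
tool_rot: [0.384, 0.595, 0.383, -0.594]
contact_force: [-1.0, 0.8, 5.4]
gripper_width: 0.213
```

Request:
{"api": "step_arm", "payload": {"plan": [[-0.4,0,0,0,0,0],[-0.8,0,0,0,0,0],[-0.9,0,0,0.0276,0,0],[-0.9,0,0,0.0276,0,0],[-0.6,0,0,0.0276,0,0],[-0.2,0,0,0.0276,0,0],[0,0,0,0.0276,0,0],[0,0,0,0.0276,0,0]]}}

```text
t: 38.88
eef_pos: [0.5875, -0.3287, 0.1343]
tool_rot: [0.035, 0.706, 0.035, -0.706]
contact_force: [0.2, -0.0, -3.3]
gripper_width: 0.211
```

Request:
{"api": "step_arm", "payload": {"plan": [[0,0,0,0.0276,0,0],[0,0,0,0,0,0]]}}

```text
t: 39.12
eef_pos: [0.5875, -0.3288, 0.1337]
tool_rot: [0.024, -0.706, 0.024, 0.707]
contact_force: [0.8, -0.6, -3.6]
gripper_width: 0.207
```

```bash
python3 - <<'E'
from go import *
plan(*c2w(.054,.07),.12,85.9)
E
```

```text
t 39.12 pos [ 0.5875 -0.3288  0.1337] yaw -93.8 q7 [-0.2   0.77  0.98  1.67 -0.7   1.1  -0.64] F [ 0.8 -0.6 -3.6] w 0.207
 turn [ 0.0008  0.0002 -0.    ] rows>= 1 then shift(tool units, after turn) [  0.342 -10.617  -2.044] world delta [ 0.1119  0.4177 -0.0137]
```

Request:
{"api": "step_arm", "payload": {"plan": [[0,-0.7,-0.15,0.0008,0,0],[0,-0.95,-0.2,0,0,0],[0,-0.95,-0.2,0,0,0],[0,-0.95,-0.2,0,0,0],[0,-0.95,-0.2,0,0,0],[0,-0.95,-0.2,0,0,0],[0,-0.95,-0.2,0,0,0],[0,-0.95,-0.2,0,0,0]]}}

```text
t: 40.12
eef_pos: [0.671, -0.0392, 0.1341]
tool_rot: [0.025, -0.707, 0.024, 0.707]
contact_force: [0.9, 0.7, -2.9]
gripper_width: 0.205
```

Request:
{"api": "step_arm", "payload": {"plan": [[0,-0.95,-0.2,0,0,0],[0,-0.95,-0.15,0,0,0],[0,-0.8,-0.1,0,0,0],[0,-0.5,-0.04,0,0,0],[0,-0.07,0,0,0,0],[0,0,0,0,0,0],[0,0,0,0,0,0]]}}

```text
t: 41.0
eef_pos: [0.6999, 0.0862, 0.1341]
tool_rot: [-0.027, 0.707, -0.027, -0.707]
contact_force: [0.8, 0.6, -2.4]
gripper_width: 0.211
```

```bash
python3 - <<'E'
from go import *
plan(*c2w(.056,.07),-.0130,85.9)
p,P=cloud("wrist"); save("w18",p)
E
```

```text
t 41.0 pos [0.6999 0.0862 0.1341] yaw -94.3 q7 [-0.81  0.84  1.02  1.59 -0.76  1.16 -1.27] F [ 0.8  0.6 -2.4] w 0.211
 turn [-0.0007 -0.     -0.0001] rows>= 1 then shift(tool units, after turn) [ 3.678 -0.068 -0.032] world delta [ 0.0015  0.0026 -0.1471]
```

View pics/w18.png

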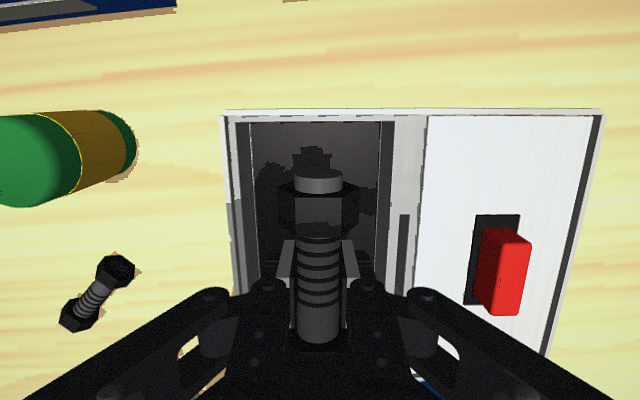

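Request:
{"api": "step_arm", "payload": {"plan": [[0.4,-0.07,0,-0.0005,0,0],[0.7,0,0,0,0,0],[0.8,0,0,0,0,0],[0.7,0,0,0,0,0],[0.5,0,0,0,0,0],[0.35,0,0,0,0,0],[0.15,0,0,0,0,0],[0,0,0,0,0,0]]}}

```text
t: 42.05
eef_pos: [0.7006, 0.0911, -0.01]
tool_rot: [-0.025, 0.707, -0.025, -0.707]
contact_force: [-0.1, 0.2, -2.7]
gripper_width: 0.213
```

```bash
python3 - <<'E'
from go import *
plan(*c2w(.056,.07),-.0130,85.9)
E
```

```text
t 42.05 pos [ 0.7006  0.0911 -0.01  ] yaw -94.0 q7 [-0.76  0.98  0.88  1.65 -0.9   0.96 -1.18] F [-0.1  0.2 -2.7] w 0.213
 turn [ 0.0002 -0.0001 -0.    ] rows>= 1 then shift(tool units, after turn) [ 0.075  0.056 -0.023] world delta [ 0.0008 -0.0023 -0.003 ]
```

Request:
{"api": "step_arm", "payload": {"plan": [[0.03,0.03,0,0,0,0],[0.03,0,0,0,0,0],[0,0,0,0,0,0]]}}

```text
t: 42.42
eef_pos: [0.7006, 0.0899, -0.0122]
tool_rot: [-0.025, 0.707, -0.025, -0.706]
contact_force: [0.2, 0.2, -0.8]
gripper_width: 0.212
```

Request:
{"api": "step_arm", "payload": {"plan": [[0,0,0,0,0,0],[0,0,0,0,0,0],[0,0,0,0,0,0],[-0.3,0,0,0,0,0],[-0.7,0,0,0,0,0],[-0.9,0,0,0,0,0],[-0.9,0,0,0,0,0],[-0.7,0,0,0,0,0]], "fingers": 0.0}}

```text
t: 43.42
eef_pos: [0.7011, 0.0895, 0.1316]
tool_rot: [-0.025, 0.708, -0.025, -0.706]
contact_force: [0.1, -1.0, -0.2]
gripper_width: 0.5
```

```bash
python3 - <<'E'
from bolts import *
p,P=cloud("wrist"); save("w19",p)
plan(.600,.312,.12,45)
bolts("side");bolts("scene")
E
```

```text
t 43.48 pos [0.7031 0.0891 0.1354] yaw -94.1 q7 [-0.82  0.83  1.02  1.59 -0.76  1.15 -1.27] F [ 1.2 -0.5  3.6] w 0.503
 turn [ 0.1137 -0.0012  0.0006] rows>= 4 then shift(tool units, after turn) [ 0.385 -2.119  5.763] world delta [-0.1031  0.2229 -0.0154]
side gold px [221. 207.] c [304.8 186.2] L,W 72 31 axis deg -13.2 zmax 0.039 loc [-0.347  0.139]
side black px [165. 121.] c [333.4 612.2] L,W 108 25 axis deg -2.8 zmax 0.039 loc [-0.348  0.566]
side black px [282. 136.] c [599.9 312.3] L,W 88 29 axis deg -48.8 zmax 0.034 loc [-0.061  0.286]
scene black px [314.  37.] c [-935.6 1002.1] L,W 82 24 axis deg -79.3 zmax 0.039 loc [-1.642  0.864]
scene black px [423. 186.] c [603.9 316. ] L,W 86 30 axis deg -48.3 zmax 0.033 loc [-0.057  0.29 ]
scene black px [571. 192.] c [885.9 621.7] L,W 104 36 axis deg -65.6 zmax 0.04 loc [0.202 0.615]
```

View pics/w19.png

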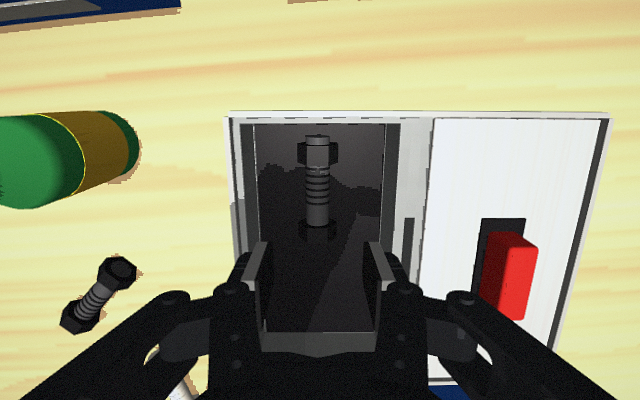

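Request:
{"api": "step_arm", "payload": {"plan": [[0,0,0,0.0285,0,0],[0,0,0,0.0285,0,0],[0,0,0,0.0285,0,0],[0,0,0,0.0285,0,0],[0,0,0,0.005,0,0],[0,0,0,0,0,0]], "fingers": -0.2}}

```text
t: 44.32
eef_pos: [0.7001, 0.09, 0.1272]
tool_rot: [0.28, -0.649, 0.281, 0.649]
contact_force: [-0.4, -0.1, -0.1]
gripper_width: 0.603
```

```bash
python3 go.py .602 .314 .09 43
```

```text
t 44.33 pos [0.7001 0.09   0.1272] yaw -136.7 q7 [-0.87  0.94  1.17  1.59 -0.9   1.23 -1.91] F [-0.4 -0.1 -0.1] w 0.603
 turn [ 0.0008  0.     -0.0001] rows>= 1 then shift(tool units, after turn) [ 0.93  -2.027  5.768] world delta [-0.0981  0.224  -0.0372]
```

Request:
{"api": "step_arm", "payload": {"plan": [[0,-0.25,0.7,0,0,0],[0,-0.35,0.95,0,0,0],[0,-0.35,0.95,0,0,0],[0,-0.35,0.95,0,0,0],[0.1,-0.35,0.95,0,0,0],[0.2,-0.25,0.8,0,0,0],[0.2,-0.13,0.47,0,0,0],[0.2,0,0,0,0,0]]}}

```text
t: 45.32
eef_pos: [0.6012, 0.3152, 0.0988]
tool_rot: [0.28, -0.649, 0.28, 0.649]
contact_force: [-0.1, 0.1, 0.6]
gripper_width: 0.596
```

Request:
{"api": "step_arm", "payload": {"plan": [[0,0,0,0,0,0],[0,0,0,0,0,0]]}}

```text
t: 45.58
eef_pos: [0.6027, 0.3119, 0.0999]
tool_rot: [-0.282, 0.649, -0.282, -0.648]
contact_force: [-0.6, -0.5, 0.2]
gripper_width: 0.597
```

```bash
python3 - <<'E'
from bolts import *
plan(.602,.314,-.0190,43)
p,P,r=bolts(); save("w20",p)
E
```

```text
t 45.58 pos [0.6027 0.3119 0.0999] yaw -137.0 q7 [-1.26  0.96  1.19  1.69 -0.96  1.19 -2.2 ] F [-0.6 -0.5  0.2] w 0.597
 turn [-0.0001 -0.0001  0.    ] rows>= 1 then shift(tool units, after turn) [ 2.972 -0.023  0.049] world delta [-0.0007  0.0021 -0.1189]
wrist black px [313. 200.] c [600.9 320.3] L,W 90 35 axis deg -48.0 zmax 0.031 loc [-0.061  0.294]
```

View pics/w20.png

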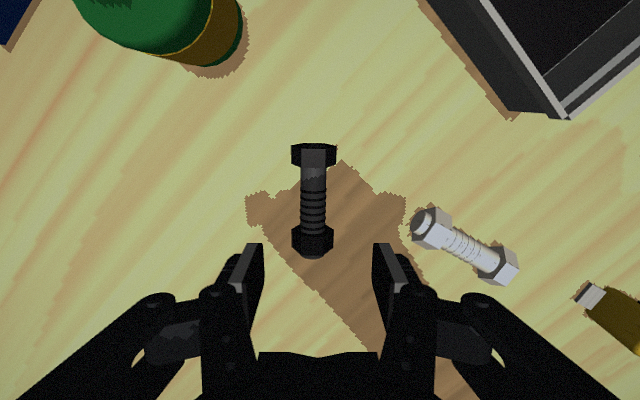

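Request:
{"api": "step_arm", "payload": {"plan": [[0.4,-0.08,0.1,0.0028,0,0],[0.4,0,0,0,0,0],[0,0,0,0,0,0],[0,0,0,0,0,0]]}}

```text
t: 46.12
eef_pos: [0.6014, 0.3188, 0.0673]
tool_rot: [-0.287, 0.646, -0.287, -0.646]
contact_force: [0.2, 0.4, -0.3]
gripper_width: 0.598
```

```bash
python3 - <<'E'
from bolts import *
plan(.602,.314,-.0190,42)
p,P,r=bolts(); plan(*(np.array(r[-1][1])/1000),-.019,42);save("w21",p)
E
```

```text
t 46.12 pos [0.6014 0.3188 0.0673] yaw -137.9 q7 [-1.26  1.    1.16  1.7  -1.    1.16 -2.21] F [ 0.2  0.4 -0.3] w 0.598
 turn [ 0.0003 -0.0001 -0.0001] rows>= 1 then shift(tool units, after turn) [ 2.157  0.069 -0.099] world delta [ 0.0006 -0.0048 -0.0863]
wrist black px [317. 205.] c [600.8 320.4] L,W 91 34 axis deg -48.0 zmax 0.031 loc [-0.061  0.294]
t 46.17 pos [0.6016 0.3189 0.0677] yaw -137.9 q7 [-1.26  1.    1.16  1.7  -1.    1.16 -2.21] F [-0.6  0.6 -0.8] w 0.6
 turn [ 0.0003 -0.0001  0.    ] rows>= 1 then shift(tool units, after turn) [ 2.167 -0.01   0.041] world delta [-0.0008  0.0015 -0.0867]
```

View pics/w21.png

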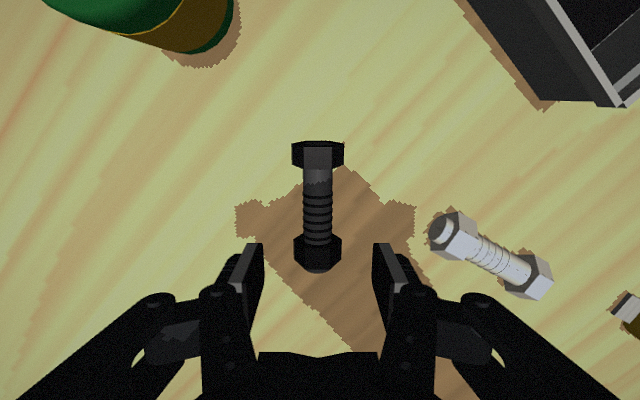

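Aligned, and the white bolt is clear. I'll grasp it now.

Request:
{"api": "step_arm", "payload": {"plan": [[0.4,0,0.02,0,0,0],[0.6,0,0,0,0,0],[0.5,0,0,0,0,0],[0.35,0,0,0,0,0],[0.2,0,0,0,0,0],[0.1,0,0,0,0,0],[0,0,0,0,0,0]]}}

```text
t: 47.05
eef_pos: [0.6011, 0.3197, -0.0184]
tool_rot: [-0.287, 0.646, -0.287, -0.646]
contact_force: [-1.3, -0.7, -0.6]
gripper_width: 0.6
```

Request:
{"api": "step_arm", "payload": {"plan": [[0,0,0,0,0,0],[0,0,0,0,0,0],[0,0,0,0,0,0],[0,0,0,0,0,0]], "fingers": 1, "force": 60}}

```text
t: 47.55
eef_pos: [0.6011, 0.3198, -0.0178]
tool_rot: [-0.287, 0.646, -0.287, -0.646]
contact_force: [-1.7, 0.3, 5.2]
gripper_width: 0.21
```

Request:
{"api": "step_arm", "payload": {"plan": [[-0.4,0,0,0,0,0],[-0.8,0,0,0,0,0],[-0.9,0,0,-0.0245,0,0],[-0.8,0,0,-0.0245,0,0],[-0.4,0,0,-0.0245,0,0],[0,0,0,-0.0245,0,0],[0,0,0,-0.0245,0,0],[0,0,0,0,0,0]]}}

```text
t: 48.55
eef_pos: [0.6006, 0.3195, 0.1139]
tool_rot: [0.024, -0.707, 0.024, 0.707]
contact_force: [-0.9, -0.0, -3.2]
gripper_width: 0.209
```

```bash
python3 - <<'E'
from go import *
plan(*c2w(-.055,.07),.11,85.9)
E
```

```text
t 48.55 pos [0.6006 0.3195 0.1139] yaw -93.9 q7 [-1.22  0.85  1.06  1.67 -0.81  1.12 -1.57] F [-0.9 -0.  -3.2] w 0.209
 turn [0.0006 0.0001 0.0001] rows>= 1 then shift(tool units, after turn) [ 0.097  5.572 -0.15 ] world delta [-0.0099 -0.2227 -0.0039]
```

Request:
{"api": "step_arm", "payload": {"plan": [[0,0.6,0,0.0006,0,0],[0,0.9,-0.05,0,0,0],[0,0.95,-0.05,0,0,0],[0,0.95,-0.05,0,0,0],[0,0.9,0,0,0,0],[0,0.8,0,0,0,0],[0,0.47,0,0,0,0],[0,0,0,0,0,0]]}}

```text
t: 49.55
eef_pos: [0.5911, 0.0951, 0.1136]
tool_rot: [-0.026, 0.707, -0.026, -0.707]
contact_force: [-0.5, 0.2, -3.6]
gripper_width: 0.208
```

Request:
{"api": "step_arm", "payload": {"plan": [[0,0,0,0,0,0],[0,0,0,0,0,0]]}}

```text
t: 49.8
eef_pos: [0.5915, 0.0987, 0.1131]
tool_rot: [0.024, -0.707, 0.024, 0.707]
contact_force: [0.8, 0.4, -2.3]
gripper_width: 0.21
```

```bash
python3 - <<'E'
from go import *
plan(*c2w(-.055,.07),-.0128,85.9)
p,P=cloud("wrist"); save("w22",p)
E
```

```text
t 49.8 pos [0.5915 0.0987 0.1131] yaw -93.9 q7 [-1.    0.73  1.08  1.88 -0.77  1.02 -1.22] F [ 0.8  0.4 -2.3] w 0.21
 turn [0.0006 0.     0.    ] rows>= 1 then shift(tool units, after turn) [3.148 0.05  0.017] world delta [-0.0008 -0.0019 -0.1259]
```

View pics/w22.png

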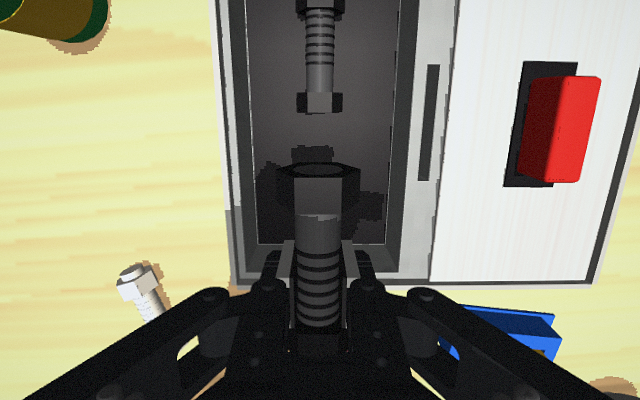

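Request:
{"api": "step_arm", "payload": {"plan": [[0.3,0.03,0.02,0,0,0],[0.6,0,0,0,0,0],[0.7,0,0,0,0,0],[0.6,0,0,0,0,0],[0.5,0,0,0,0,0],[0.2,0,0,0,0,0],[0.15,0,0,0,0,0],[0,0,0,0,0,0]]}}

```text
t: 50.85
eef_pos: [0.5907, 0.0959, -0.0085]
tool_rot: [-0.025, 0.707, -0.025, -0.707]
contact_force: [0.1, -0.1, -3.5]
gripper_width: 0.21
```

```bash
python3 - <<'E'
from go import *
plan(*c2w(-.055,.07),-.0128,85.9)
E
```

```text
t 50.85 pos [ 0.5907  0.0959 -0.0085] yaw -94.0 q7 [-0.88  0.87  0.9   1.93 -0.94  0.83 -1.1 ] F [ 0.1 -0.1 -3.5] w 0.21
 turn [ 0.0003 -0.0001  0.    ] rows>= 1 then shift(tool units, after turn) [ 0.108 -0.022  0.003] world delta [-0.0001  0.0009 -0.0043]
```

Request:
{"api": "step_arm", "payload": {"plan": [[0.06,0,0,0,0,0],[0.04,0,0,0,0,0],[0,0,0,0,0,0]]}}

```text
t: 51.22
eef_pos: [0.5905, 0.096, -0.0125]
tool_rot: [-0.025, 0.707, -0.025, -0.707]
contact_force: [-0.6, 0.1, -2.9]
gripper_width: 0.212
```

Request:
{"api": "step_arm", "payload": {"plan": [[0,0,0,0,0,0],[0,0,0,0,0,0],[0,0,0,0,0,0],[-0.3,0,0,0,0,0],[-0.7,0,0,0,0,0],[-0.9,0,0,0,0,0],[-0.9,0,0,0,0,0],[-0.9,0,0,0,0,0]], "fingers": 0.0}}

```text
t: 52.22
eef_pos: [0.5905, 0.0956, 0.1374]
tool_rot: [-0.025, 0.707, -0.025, -0.706]
contact_force: [0.4, -0.6, -0.0]
gripper_width: 0.502
```

```bash
python3 - <<'E'
from go import *
p,P=cloud("wrist"); save("w23",p)
plan(.437,-.062,.16,-11+90)
p,P=cloud("scene"); save("s23",p)
E
```

```text
t 52.27 pos [0.5931 0.0951 0.1418] yaw -94.1 q7 [-1.01  0.7   1.12  1.86 -0.73  1.06 -1.24] F [ 1.5 -1.6  3.7] w 0.497
 turn [ 0.0193 -0.001   0.0003] rows>= 1 then shift(tool units, after turn) [-0.455  4.599  3.081] world delta [-0.1561 -0.1571  0.0182]
```

View pics/w23.png

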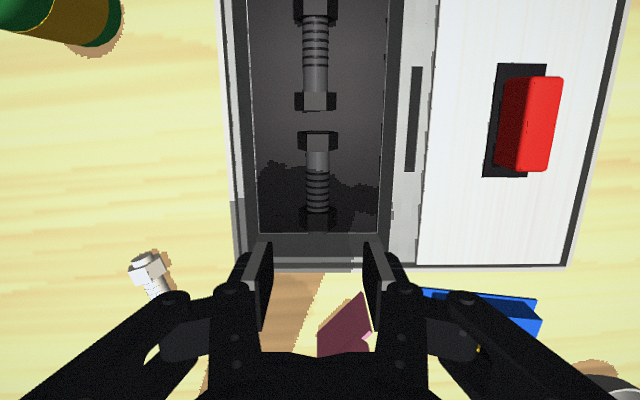

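View pics/s23.png

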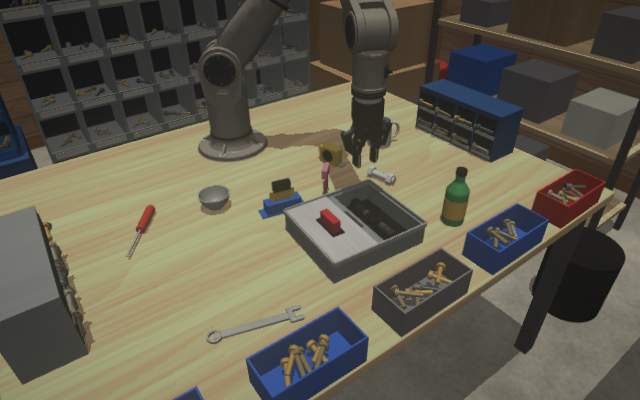

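Request:
{"api": "step_arm", "payload": {"plan": [[-0.3,0,0,-0.0287,0,0],[-0.3,0,0,-0.0287,0,0],[0,0,0,-0.0287,0,0],[0,0,0,-0.0287,0,0],[0,0,0,-0.0287,0,0],[0,0,0,-0.0287,0,0],[0,0,0,-0.0287,0,0],[0,0,0,-0.0287,0,0]], "fingers": -0.2}}

```text
t: 53.32
eef_pos: [0.5901, 0.0956, 0.1593]
tool_rot: [-0.45, -0.546, -0.45, 0.546]
contact_force: [0.6, 0.7, -0.3]
gripper_width: 0.6
```

Request:
{"api": "step_arm", "payload": {"plan": [[0,0,0,0,0,0],[0,0,0,0,0,0]]}}

```text
t: 53.58
eef_pos: [0.5903, 0.0957, 0.1593]
tool_rot: [-0.447, -0.548, -0.447, 0.548]
contact_force: [-0.5, -0.8, 0.3]
gripper_width: 0.601
```

```bash
python3 - <<'E'
from go import *
p,P=cloud("wrist"); save("w24",p)
plan(.447,-.062,.16,-11.3)
E
```

```text
t 53.62 pos [0.5903 0.0958 0.1593] yaw -11.5 q7 [-0.83  0.5   0.77  1.83 -0.42  0.97 -0.08] F [1.  0.5 0.3] w 0.599
 turn [-0.0006  0.      0.    ] rows>= 1 then shift(tool units, after turn) [-0.018 -2.741  4.569] world delta [-0.1433 -0.1578  0.0007]
```

View pics/w24.png

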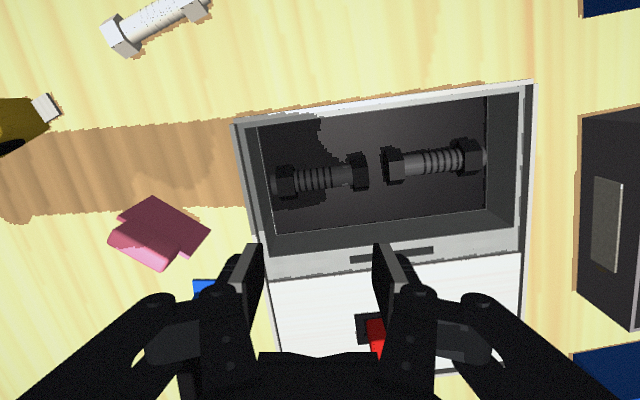

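Request:
{"api": "step_arm", "payload": {"plan": [[0,-0.35,0.6,0,0,0],[0,-0.55,0.9,0,0,0],[0,-0.55,0.9,0,0,0],[0,-0.55,0.9,0,0,0],[0,-0.45,0.8,0,0,0],[0,-0.29,0.47,0,0,0],[0,0,0,0,0,0],[0,0,0,0,0,0]]}}

```text
t: 54.62
eef_pos: [0.4483, -0.0608, 0.1596]
tool_rot: [0.449, 0.547, 0.448, -0.546]
contact_force: [-0.4, 0.2, 0.3]
gripper_width: 0.598
```

```bash
cat > plate.py <<'E'
from go import *
p,P=cloud("wrist"); save(sys.argv[1],p)
hsv=cv2.cvtColor(p,cv2.COLOR_RGB2HSV);H,S,V=[hsv[...,i].astype(int) for i in range(3)]
near=(abs(P[...,0]-.437)<.08)&(abs(P[...,1]+.062)<.09)
for nm,m in (("grip",near&(P[...,2]>.086)&(P[...,2]<.1)&(V<90)),("stand",near&(P[...,2]>.028)&(P[...,2]<.042)&(H>100)&(H<125)&(S>120))):
    Q=P[m]; c,wh,a=cv2.minAreaRect((Q[:,:2]*1000).astype(np.float32)); vv,uu=np.nonzero(m)
    print(nm,len(Q),"px",uu.mean().round(),vv.mean().round(),"c",np.round(c,1),"wh",np.round(wh,1),"ang",round(a,1),"z",np.median(Q[:,2]).round(4),"mean",Q[:,:2].mean(0).round(4))
    (x,y),_,_=c,0,0
plan(.437,-.062,.043,-11.3)
E
python3 plate.py w25
```

```text
grip 1372 px 302.0 203.0 c [435.4 -59. ] wh [48.9 15.7] ang 78.4 z 0.0941 mean [ 0.436  -0.0576]
stand 2452 px 306.0 172.0 c [435.5 -59.8] wh [100.1  34.7] ang 78.7 z 0.0363 mean [ 0.4393 -0.0487]
t 54.67 pos [ 0.4483 -0.0608  0.1595] yaw -11.2 q7 [-0.78  0.23  0.9   2.16 -0.24  0.85  0.08] F [ 0.4 -0.9  0.2] w 0.6
 turn [ 0.0001  0.     -0.0001] rows>= 1 then shift(tool units, after turn) [ 2.914 -0.27   0.086] world delta [-0.0113 -0.0012 -0.1165]
```

View pics/w25.png

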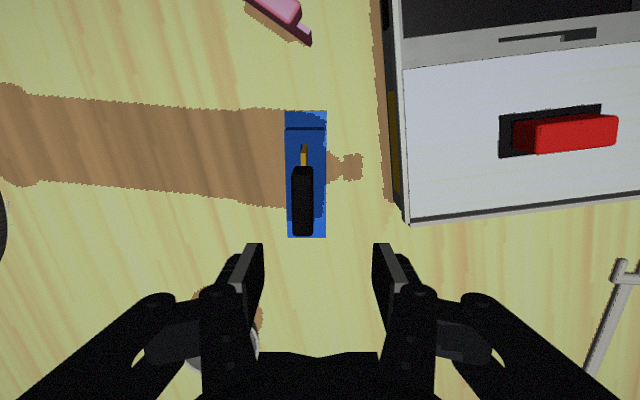

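Request:
{"api": "step_arm", "payload": {"plan": [[0,-0.15,0.02,0,0,0],[0.3,-0.17,0,0,0,0],[0.5,0,0,0,0,0],[0.4,0,0,0,0,0],[0.1,0,0,0,0,0],[0,0,0,0,0,0],[0,0,0,0,0,0]]}}

```text
t: 55.55
eef_pos: [0.4347, -0.0601, 0.1078]
tool_rot: [0.448, 0.547, 0.448, -0.547]
contact_force: [-1.1, -0.4, 0.2]
gripper_width: 0.598
```

```bash
sed -i 's/^plan.*/plan(.4354,-.0592,.043,-11.4)/' plate.py; python3 plate.py w26
```

```text
grip 2155 px 320.0 226.0 c [435.6 -59.1] wh [49.6 15.9] ang 78.5 z 0.094 mean [ 0.4359 -0.0572]
stand 3505 px 319.0 182.0 c [435.4 -59.7] wh [100.  35.] ang 78.7 z 0.0363 mean [ 0.4377 -0.0464]
t 55.6 pos [ 0.4348 -0.0601  0.1078] yaw -11.3 q7 [-0.7   0.31  0.83  2.24 -0.35  0.72  0.18] F [ 1.   0.4 -0.1] w 0.602
 turn [ 0.0002 -0.0001 -0.0001] rows>= 1 then shift(tool units, after turn) [ 1.621  0.011 -0.024] world delta [ 0.0006  0.0009 -0.0648]
```

View pics/w26.png

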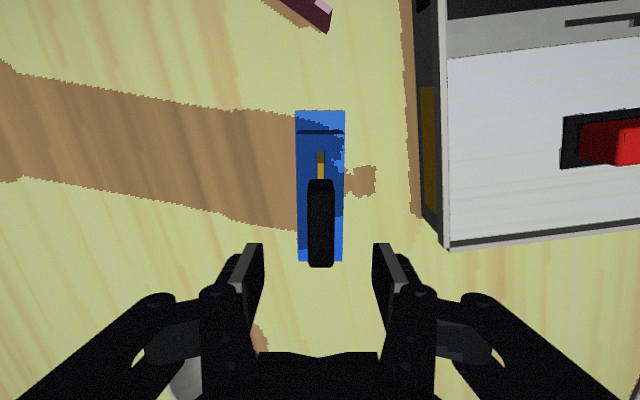

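Request:
{"api": "step_arm", "payload": {"plan": [[0.3,0.01,-0.02,0,0,0],[0.4,0,0,0,0,0],[0.4,0,0,0,0,0],[0.3,0,0,0,0,0],[0.15,0,0,0,0,0],[0.07,0,0,0,0,0],[0,0,0,0,0,0]]}}

```text
t: 56.48
eef_pos: [0.435, -0.0595, 0.0427]
tool_rot: [0.448, 0.547, 0.448, -0.547]
contact_force: [-0.1, -0.8, -0.0]
gripper_width: 0.602
```

Request:
{"api": "step_arm", "payload": {"plan": [[0,0,0,0,0,0],[0,0,0,0,0,0],[0,0,0,0,0,0],[0,0,0,0,0,0]], "fingers": 1, "force": 90}}

```text
t: 56.98
eef_pos: [0.436, -0.0594, 0.0431]
tool_rot: [0.449, 0.547, 0.448, -0.546]
contact_force: [0.7, 0.9, 5.2]
gripper_width: 0.174
```

Request:
{"api": "step_arm", "payload": {"plan": [[-0.1,0,0,0,0,0],[-0.2,0,0,0,0,0],[-0.3,0,0,0,0,0],[-0.5,0,0,0,0,0],[-0.6,0,0,0,0,0],[-0.6,0,0,0,0,0],[-0.4,0,0,0,0,0],[0,0,0,0,0,0]]}}

```text
t: 57.98
eef_pos: [0.435, -0.0591, 0.1515]
tool_rot: [0.448, 0.548, 0.448, -0.546]
contact_force: [0.2, -0.3, -1.8]
gripper_width: 0.171
```

```bash
python3 - <<'E'
from go import *
p,P=cloud("wrist"); save("w27",p)
plan(*c2w(0,0),.16,85.9)
E
```

```text
t 58.02 pos [ 0.4345 -0.059   0.1508] yaw -11.3 q7 [-0.8   0.22  0.92  2.2  -0.24  0.82  0.08] F [-0.6 -0.4 -1.3] w 0.174
 turn [ 2.3e-01 -1.0e-04  2.0e-04] rows>= 8 then shift(tool units, after turn) [-0.23  -2.414 -4.99 ] world delta [0.206  0.082  0.0092]
```

View pics/w27.png

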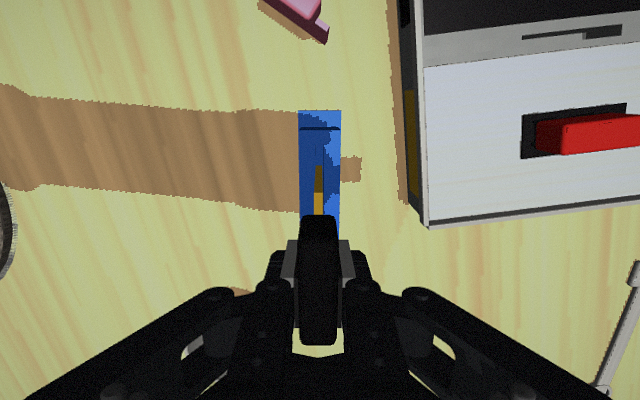

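Request:
{"api": "step_arm", "payload": {"plan": [[0,0,0,0.0287,0,0],[0,0,0,0.0287,0,0],[0,0,0,0.0287,0,0],[0,0,0,0.0287,0,0],[0,0,0,0.0287,0,0],[0,0,0,0.0287,0,0],[0,0,0,0.0287,0,0],[0,0,0,0.0287,0,0]]}}

```text
t: 59.02
eef_pos: [0.4339, -0.0593, 0.1498]
tool_rot: [0.027, -0.706, 0.027, 0.707]
contact_force: [-0.6, -0.1, -1.4]
gripper_width: 0.175
```

Request:
{"api": "step_arm", "payload": {"plan": [[0,0,0,0,0,0],[0,-0.3,-0.6,0,0,0],[0,-0.45,-0.9,0,0,0],[0,-0.45,-0.9,0,0,0],[0,-0.45,-0.9,0,0,0],[0,-0.35,-0.75,0,0,0],[0,-0.2,-0.4,0,0,0],[0,0,0,0,0,0]]}}

```text
t: 60.02
eef_pos: [0.6189, 0.0165, 0.1498]
tool_rot: [0.023, -0.706, 0.023, 0.707]
contact_force: [0.2, -1.3, -1.5]
gripper_width: 0.171
```

```bash
python3 - <<'E'
from go import *
p,P=cloud("wrist"); save("w28",p)
plan(*c2w(0,0),.12,85.9)
E
```

```text
t 60.08 pos [0.6179 0.0157 0.1499] yaw -93.9 q7 [-0.83  0.68  1.05  1.8  -0.68  1.07 -1.16] F [-0.  -0.9 -0.9] w 0.17
 turn [ 0.0007  0.0002 -0.0001] rows>= 1 then shift(tool units, after turn) [ 0.748 -0.223 -0.551] world delta [ 0.0226  0.0073 -0.0299]
```

View pics/w28.png

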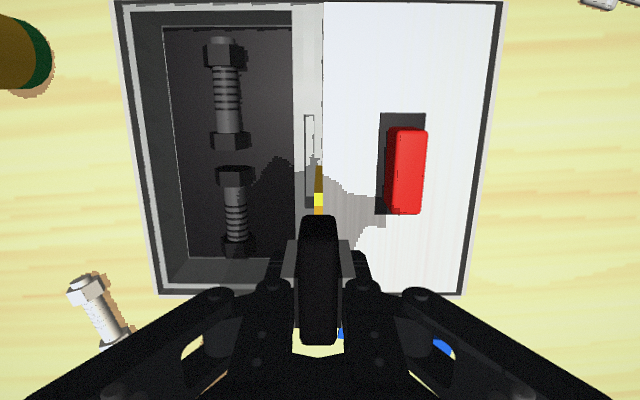

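```bash
python3 - <<'E'
import cv2
a=cv2.imread("pics/w28.png")[100:250,260:380]
cv2.imwrite("pics/w28c.png",cv2.resize(a,None,fx=4,fy=4,interpolation=cv2.INTER_NEAREST))
E
```

```text
(no output)
```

View pics/w28c.png

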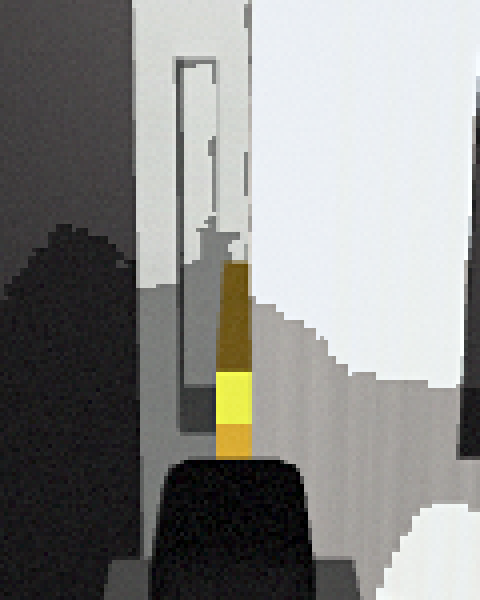

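```bash
cat > slot.py <<'E'
from go import *
import sys
o=bot.get_obs(); c=cam("wrist",o); p,_=bot.read_camera("wrist"); save(sys.argv[1],p); np.save("last.npy",p)
import pickle; pickle.dump((c,o),open("last.pkl","wb"))
print(o["t"],np.round(o["eef_pos"],4),o["contact_force"].round(1))
cv2.imwrite(f"pics/{sys.argv[1]}c.png",cv2.resize(p[90:260,250:390,::-1],None,fx=4,fy=3.5,interpolation=cv2.INTER_NEAREST))
E
python3 - <<'E'
from go import *
o=bot.get_obs(); c=cam("wrist",o)
print(o["eef_pos"])
for nm,uv,z in (("TL",(304,114.3),.055),("TR",(314.2,114.3),.055),("BL",(305.2,208.5),.055),("blade L",(315,165.5),.111),("blade R",(322.5,165.5),.111)):
    P=plane(c,[uv],z)[0]; M=Rq(o["tool_rot"]).as_matrix(); print(nm,P.round(4),"local",w2c(P).round(4),"tool",(M.T@(P-o["eef_pos"])).round(4))
E
```

```text
[0.61789588 0.0156645  0.14990563]
TL [0.679  0.0233 0.055 ] local [0.0384 0.003 ] tool [ 0.0948 -0.0118 -0.0606]
TR [0.6785 0.0155 0.055 ] local [ 0.0384 -0.0048] tool [ 0.0948 -0.0039 -0.0606]
BL [0.6028 0.0283 0.055 ] local [-0.038   0.0026] tool [ 0.0949 -0.0116  0.0158]
blade L [0.65   0.0165 0.111 ] local [ 0.0099 -0.0058] tool [ 0.0389 -0.003  -0.032 ]
blade R [0.6497 0.0118 0.111 ] local [ 0.01   -0.0105] tool [ 0.0389  0.0017 -0.032 ]
```

Request:
{"api": "step_arm", "payload": {"plan": [[0,-0.1,-0.3,0,0,0],[0.2,-0.08,-0.3,0,0,0],[0.4,0,-0.03,0,0,0],[0.3,0,0,0,0,0],[0.1,0,0,0,0,0],[0,0,0,0,0,0],[0,0,0,0,0,0]]}}

```text
t: 60.95
eef_pos: [0.6445, 0.0213, 0.111]
tool_rot: [-0.025, 0.707, -0.025, -0.706]
contact_force: [-0.6, 0.3, -0.6]
gripper_width: 0.172
```

```bash
python3 slot.py w29
```

```text
60.95 [0.6445 0.0213 0.111 ] [-0.6  0.3 -0.6]
```

View pics/w29c.png

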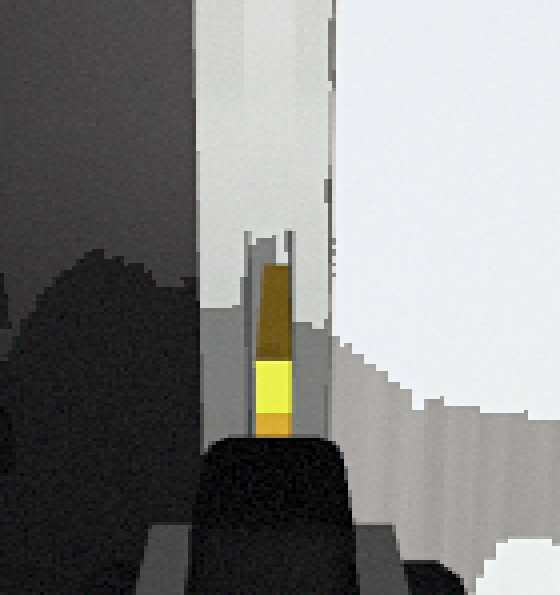

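```bash
python3 - <<'E'
from go import *
import pickle
c,o=pickle.load(open("last.pkl","rb")); M=Rq(o["tool_rot"]).as_matrix()
for nm,uv,z in (("slot L",(311.6,157),.055),("slot R",(323.5,157),.055),("blade L",(315.6,165.7),.072),("blade R",(322.6,165.7),.072)):
    P=plane(c,[uv],z)[0]; print(nm,P.round(4),"local",w2c(P).round(4),"tool",(M.T@(P-o["eef_pos"])).round(4))
plan(*c2w(0,-.001),.06,85.9)
E
```

```text
slot L [0.6792 0.0243 0.055 ] local [0.0385 0.004 ] tool [ 0.0561 -0.0054 -0.0344]
slot R [0.6786 0.0163 0.055 ] local [ 0.0385 -0.004 ] tool [ 0.0561  0.0026 -0.0344]
blade L [0.6765 0.0217 0.072 ] local [0.036  0.0012] tool [ 0.0391 -0.0026 -0.0319]
blade R [0.6761 0.0173 0.072 ] local [ 0.036  -0.0031] tool [ 0.0391  0.0018 -0.0319]
t 61.0 pos [0.6445 0.0213 0.1111] yaw -94.0 q7 [-0.78  0.76  0.99  1.76 -0.73  1.04 -1.15] F [-0.5 -0.3 -0.6] w 0.176
 turn [ 0.0003 -0.0001  0.    ] rows>= 1 then shift(tool units, after turn) [ 1.278 -0.009  0.104] world delta [-0.0041  0.0007 -0.0511]
```

Request:
{"api": "step_arm", "payload": {"plan": [[0,-0.025,0.01,0,0,0],[0.1,0,0,0,0,0],[0.15,0,0,0,0,0],[0.15,0,0,0,0,0],[0.15,0,0,0,0,0],[0,0,0,0,0,0]]}}

```text
t: 61.75
eef_pos: [0.6435, 0.0225, 0.0879]
tool_rot: [0.025, -0.706, 0.025, 0.707]
contact_force: [-0.7, -0.0, -1.1]
gripper_width: 0.174
```

```bash
python3 slot.py w30
```

```text
61.75 [0.6435 0.0225 0.0879] [-0.7 -0.  -1.1]
```

View pics/w30c.png

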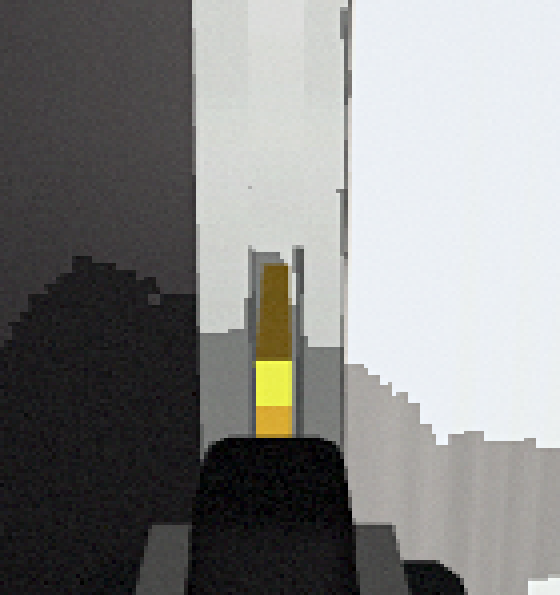

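Request:
{"api": "step_arm", "payload": {"plan": [[0.1,0,0,0,0,0],[0.12,0,0,0,0,0],[0.12,0,0,0,0,0],[0.12,0,0,0,0,0],[0.1,0,0,0,0,0],[0.05,0,0,0,0,0],[0,0,0,0,0,0]]}}

```text
t: 62.68
eef_pos: [0.6439, 0.0224, 0.0641]
tool_rot: [0.025, -0.707, 0.025, 0.707]
contact_force: [-0.4, -0.8, -0.9]
gripper_width: 0.174
```

Request:
{"api": "step_arm", "payload": {"plan": [[0.05,0,0,0,0,0],[0.05,0,0,0,0,0],[0.05,0,0,0,0,0],[0.05,0,0,0,0,0],[0,0,0,0,0,0]]}}

```text
t: 63.3
eef_pos: [0.6442, 0.0222, 0.0591]
tool_rot: [-0.026, 0.707, -0.024, -0.706]
contact_force: [-7.9, 2.8, 22.4]
gripper_width: 0.172
```

Request:
{"api": "step_arm", "payload": {"plan": [[0.05,0,0,0,0,0],[0,0,0,0,0,0]]}}

```text
t: 63.55
eef_pos: [0.6444, 0.0221, 0.059]
tool_rot: [-0.026, 0.707, -0.024, -0.706]
contact_force: [-13.5, 3.1, 37.7]
gripper_width: 0.176
```

Request:
{"api": "step_arm", "payload": {"plan": [[-0.1,0,0,0,0,0],[0,0,0,0,0,0],[0,0,0,0,0,0],[0,0,0,0,0,0],[0,0,0,0,0,0]], "fingers": -0.1}}

```text
t: 64.18
eef_pos: [0.6438, 0.0224, 0.0579]
tool_rot: [0.025, -0.707, 0.025, 0.707]
contact_force: [0.1, 0.3, 0.1]
gripper_width: 0.547
```

Request:
{"api": "step_arm", "payload": {"plan": [[-0.2,0,0,0,0,0],[-0.5,0,0,0,0,0],[-0.8,0,0,0,0,0],[-0.8,0,0,0,0,0],[-0.8,0,0,0,0,0],[-0.5,0,0,0,0,0],[0,0,0,0,0,0],[0,0,0,0,0,0]]}}

```text
t: 65.18
eef_pos: [0.6433, 0.0228, 0.2012]
tool_rot: [0.025, -0.706, 0.024, 0.707]
contact_force: [-0.1, 0.3, 0.3]
gripper_width: 0.553
```

```bash
python3 - <<'E'
from go import *
for n in ("wrist","side","scene"):
    p,P=cloud(n); save("f_"+n,p)
    if n!="wrist": continue
    V=p.max(2); l=w2c(P[...,:2]); m=(abs(l[...,0])<.045)&(abs(l[...,1])<.03)&(P[...,2]>.085)&(P[...,2]<.13)&(V<90)
    Q=P[m]; print(n,len(Q),"grip top z",np.percentile(Q[:,2],[5,50,95]).round(4), cv2.minAreaRect((w2c(Q[:,:2])*1000).astype(np.float32)))
E
```

```text
wrist 1227 grip top z [0.1024 0.11   0.1112] ((2.0080642700195312, 0.6483883857727051), (48.95745086669922, 15.81279468536377), 0.23670770227909088)
```

View pics/f_wrist.png

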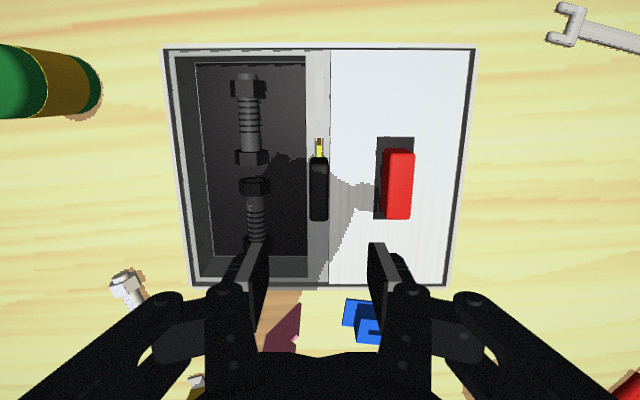

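View pics/f_side.png

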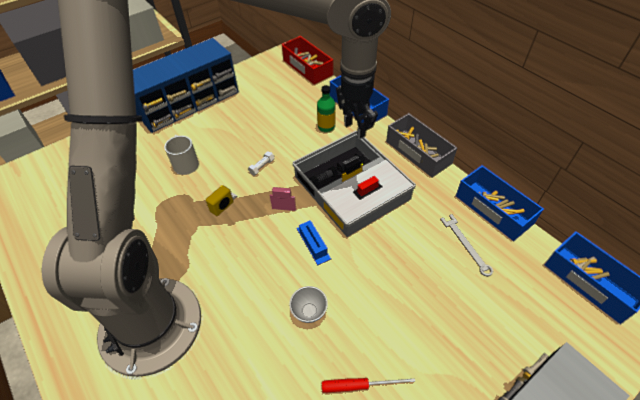

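View pics/f_scene.png

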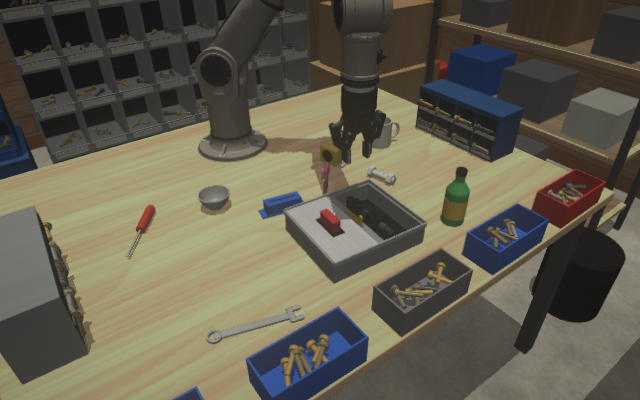

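```bash
python3 - <<'E'
from bolts import *
p,P,r=bolts("wrist",.012,.045); 
m=(w2c(P[...,:2])[...,1]>.03)&(w2c(P[...,:2])[...,1]<.11)&(abs(w2c(P[...,:2])[...,0])<.105)&(P[...,2]>.015)&(P[...,2]<.06)
print("black tops",np.percentile(P[m][:,2],[50,90,99]).round(4))
hsv=cv2.cvtColor(p,cv2.COLOR_RGB2HSV);H,S=hsv[...,0],hsv[...,1]
q=w2c(P[((H<8)|(H>172))&(S>150)&(P[...,2]>.088)&(P[...,2]<.1)][:,:2]); print("grip",np.median(q,0))
bot.hand_in(); print(bot.get_obs()["t"])
E
```

```text
wrist black px [248. 120.] c [698.5  91.3] L,W 90 35 axis deg -4.9 zmax 0.036 loc [0.053 0.072]
wrist black px [255. 211.] c [593.6  97.3] L,W 85 35 axis deg -4.0 zmax 0.036 loc [-0.052  0.071]
black tops [0.0294 0.0353 0.0365]
grip [ 0.00424217 -0.0683035 ]
the job is handed in; nothing more can be done
the job is handed in; nothing more can be done
```

The job is done and handed in at about 65 s. The shutter went over the black bay first and both gold bolts went into the gold bay. I then slid it back over the gold bay, put both black bolts in the black bay, and pushed the yellow lock plate home in the slot.

**Last checks:**
- **Black bolts:** they lie flat in the black bay, with tops about 35 mm above the bench as expected.
- **Gold bolts:** the last view before the shutter closed over them showed both lying on the yellow floor. I did not measure their heights.
- **Lock plate:** it is upright, with its top 110 mm above the bench, which is fully home. It stopped firmly when I pressed at about 38 N.
- **Shutter:** at the gold-bay stop the grip measured 69.8 mm from the case centre. After the plate went in it read 68.3 mm, 1.5 mm less, which I put down to camera error.
- **Bench:** no loose gold or black bolts are visible. The bottle, tools, mug, bowl, tape measure and look-alikes appear where they were.

**What went wrong:**
- **Missed grasp:** my first bolt grasp closed above the bolt. The fingertips measured about 25 mm behind the reported tool point, so I worked that much lower afterwards.
- **Knocked bolt:** the second gold bolt was knocked about 5 cm aside while I placed the first, and I found it again from the images.

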